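# Shut the cleaning bath, then show the washed striker to the inspection camera

### The job

Three drop-test strikers have been washed and are draining in the rack beside the ultrasonic bath. First lower the lid of the bath gently until it is fully shut, so that its vapour does not fog the lens; then lift the striker with the thick shank (and big round nose) out of the rack and hold it still in the air in front of the tilted inspection camera, nose pointing straight at the lens along its axis, in the middle of the picture, with the nose tip 100 mm from the glass. Finish while still holding it there in the gripper: put nothing down, do not touch the camera with the striker, and leave the other strikers and everything else on the bench where they are.

Things in the scene. Friction and masses are not known exactly. Their poses are not given: they have to be found in the camera images.
- cleaner: ultrasonic cleaning bath, fixed: white housing 150 mm deep (x) x 230 mm wide (y) x 140 mm high, open steel tank with a wire basket inside, control knob on its front. Origin: centre of its underside on the bench; its x axis points from the front to the hinge side, z up. It stands left or right of the camera, the rack on the other side.
- lid (a joint): hinge angle of the bath's lid in rad: 0 shut, positive open (starts 1.0 to 1.35, its free edge up, leaning away from the robot). Steel plate 150 x 230 x 6 mm hinged along the bath's far top edge. The hinge is stiff: the lid stays where it is left and takes 2 to 4 N at its free edge to move; it can be pushed shut on its upper (outer) face
- lid_hinge (a point): middle of the hinge line, 75 mm behind the bath's centre, 140 mm above the bench. Turns with the lid: y along the hinge, x in the lid's plane from free edge to hinge, z out of the upper (outer) face. At lid angle a the free edge lies 150 mm away: -150 cos(a) mm along the bath's x, +150 sin(a) mm in height
- lid_edge (a point): middle of the lid's free edge, on its upper (outer) face: 150 mm from the hinge, 6 mm above the hinge plane
- lid_handle (a point): middle of the top of the lid's black bar handle: bar 80 mm along y, 12 mm wide, on two posts, its top 30 mm above the lid's upper face, 95 mm from the hinge (55 mm from the free edge)
- rack: steel drain rack, fixed: a plate 60 mm (x) x 240 mm (y) whose top is 75 mm above the bench, on two end cheeks, open at front and back; three 40 mm round through holes in a row along its y axis, at -76, 0 and +76 mm. Origin: centre of its underside on the bench
- striker: the striker to show: turned aluminium, 88 mm long, 0.17 kg, round about its z axis. Hangs nose down in a rack hole. Origin: nose tip (45 mm above the bench); z runs from nose to shank. Round nose 36 mm diameter (hemisphere, then straight) to z = 30 mm; flange 46 mm diameter, z 30 to 38 mm, resting on the rack's plate; shank 24 mm diameter, z 38 to 88 mm, to grip: the thickest of the three
- striker_pin: another striker in the rack, leave alone: same flange, thin round nose of 20 mm diameter, shank 16 mm diameter and 50 mm long. Origin: nose tip, 45 mm above the bench
- striker_flat: another striker in the rack, leave alone: same flange, short flat nose, shank 16 mm diameter and only 30 mm long. Origin: on its axis 30 mm below the flange's underside, 45 mm above the bench
- station: stand of the inspection camera, fixed: grey foot plate 130 x 140 mm with two upright cheeks (125 mm over the cheeks, 100 mm high) that carry the camera. Origin: centre of the foot's underside on the bench; its front (-x) faces roughly to the robot
- lens: the camera: black barrel 60 mm diameter with a white ring light of 90 mm outer diameter around the lens. Origin: centre of the lens glass, about 119 mm above the bench. Its z axis is the optical axis, pointing out of the lens: upwards and tilted 30 degrees from vertical towards the station's front (-x). Its y axis is level
- hook_weight: bystander: steel weight 44 mm diameter with a wire hook, 70 mm high overall, origin under its centre
- tape_roll: bystander: empty cardboard tape core lying flat, 90 mm diameter, 25 mm high, origin under its centre
- beaker: bystander: glass beaker 72 mm diameter, 90 mm high, origin under its centre
- wash_bottle: bystander: white plastic bottle 60 mm diameter, 160 mm high, origin under its centre
- spanner: bystander: steel spanner 170 mm long lying on the far side of the bench
There are look-alikes about, which are no part of the job. Leave any blue or orange look-alike of the striker alone.

How it is judged:
By the outcome, as a careful person would: the job done as asked, in the order asked, and still so for the second after the job is handed in, while the arm keeps its last pose, push and grip.
It also fails if it takes over 54 s, if anything falls off the work surface, if the arm or the gripper's body presses on something with over 40 N, if the wrist force passes 120 N, or if a joint passes its speed limit or range.

### The arm

A 7-joint arm with a two-finger parallel gripper is mounted at the origin on the work surface. World frame = base frame: x ahead of the robot, y to its left, z up, the work surface at z = 0. Lengths are in m, angles in rad, forces in N, time in s.
With the tool pointing down it reaches from about 0.425 to 0.875 m from the base axis. Payload 9.9 kg.
Tool frame: the origin (TCP) lies where the fingers leave the gripper's body, on its centre line; the fingertips stand 73 mm ahead of it and the grasp point (between the pads) lies 54 mm ahead of it; z points along the fingers, y is the direction in which the jaws open and shut (so a half turn about z gives the same grasp; the last joint's range is limited). The gripper opens to 85 mm and grips with 20 to 120 N. Pads are 22 mm wide; open, the fingers measure 114 mm over their backs; the gripper's body (76 mm by 85 mm) begins 54 mm behind the grasp point. The pads swing forward as they close: fully open they stand 13 mm farther back than shut.
Start: joints at [-1.276, 0.576, 0.025, 1.437, -0.015, 1.129, -0.057], TCP at [0.25, 0.627, 0.304] pointing down, gripper open.
Joint ranges: [-2.76, 2.76], [-0.34, 2.15], [-1.52, 1.57], [0.19, 2.46], [-1.09, 4.23], [0.17, 1.99], [-2.82, 2.82]. Speed limits (rad/s): [2.22, 2.22, 3.01, 3.01, 3.14, 3.14, 3.14].

### API

Orientations are given as a rotation vector (axis times angle).
In Python, from workcell import ctrl, camera, camera_params, job, silhouettes gives the robot as it stands.
- The arm moves only by the tool arm_command, never from a script. Its argument "motion" is a list of rows, each a list of 4 numbers: the shift along the tool's x, y, z normalised to -1 to 1, where 1 is 0.25 m, then the turn about the tool's z normalised to -1 to 1, where 1 is 90 degrees. A call has 1 to 10 rows; each row is the pose to reach, as a shift and turn from the pose commanded when the call began, along the tool's axes at that moment; what a row does not reach only later rows make up. A row lasts 1/10 s, in which the tool goes at most 50 mm and 8.59 degrees, less where a joint would pass 70% of its speed; a pose out of reach is approached as far as the arm can. A call with a number of a shift or a turn outside -1 to 1 is refused whole. A call with a gripper value outside its range is refused whole. "jaw" is the opening, from 0 (shut) to 1 (fully open), set as the call begins (left out, the last holds). The fingers move at their own pace and stop on an object; "force" is the grip in N (left out, the last holds). Time passes only in rows, so rows that repeat a pose let the fingers close. It gives the time, the measured TCP pose, the force and the opening at its end, in the units of the state.
- ctrl.read_state(): the state, without advancing time (a new reading comes with each control period).
- camera(name): name is "scene" or "side" or "wrist"; returns the picture (384x512x3 uint8, red, green, blue); there is no depth.
- camera_params(name): a dict with "fx", "fy", "cx", "cy" (pixels), "rvec" (rotation vector, rad) and "tvec" (3), from world to camera coordinates, as OpenCV has them. Camera axes: x right, y down, z forward; pixel columns grow to the right and rows downward; lengths in m; the calibration is good to about 2 mm. A picture is of the moment at which its call begins: read the wrist's pose just before it. camera_params takes no time and is no camera call; for the wrist camera it gives the pose at the moment of the call.
- job.close_job(): hands the job in, once; it reports no verdict.
Trained networks look in the newest picture that a camera, given by its name, has taken for a name from the list of things; names that differ only in an ending like _2 or _b are one class to them, and where a whole thing is asked for, a point or a joint stands for the part that bears it (a point fixed in the world has none). Each returns a list of dicts, best first, with "confidence" (0 to 1); they miss things now and then, are a little off and sometimes report something else, mostly with a low value. They report only what shows in the picture. A call takes as long as a camera call. They do not tell look-alikes from the thing itself.
- silhouettes(label, camera): "mask" (384x512 bool, what is visible of it) and "box" ([left, top, right, bottom] in pixels, round what is visible of it).
The state is a dict: "time": time; "joints": joint angles; "joint_vel": joint speeds; "effort": joint torques, N m; "tool_pos": TCP position; "ee_rot": TCP orientation; "contact_force": force on the tool from outside, world axes, zero at the start; "ft_torque": the same for the moment, N m; "finger_gap": finger opening in m.
Only numpy, scipy, OpenCV 4.12 (cv2) and the standard library are available. Lean on these libraries where they do the work, as an engineer would, in place of code of your own. Each camera call takes 0.05 s, during which the arm holds its last target.

## Working session

There is one attempt and no reset: what is moved stays moved. The work goes in short steps, Python scripts to look and compute and a tool call to move; the robot and the scene stay as the last step left them, time stands still between calls to the robot, and variables do not carry over. Pictures are saved under pics/ and viewed, and the job is handed in when it is done.

Besides the shell and the picture viewer there is one more tool, called after "Emit:" by a JSON object that holds its "name" and its "arguments". arm_command: Moves the arm, as the interface text tells. Its arguments: {"type":"object","properties":{"motion":{"type":"array","items":{"type":"array","items":{"type":"number","minimum":-1,"maximum":1}}},"jaw":{"type":"number"},"force":{"type":"number"}},"required":["motion"]}

```bash
mkdir -p pics; ls
python3 - <<'E'
from workcell import ctrl, camera, camera_params
import cv2
print(ctrl.read_state())
for n in ("scene","side","wrist"):
    p=camera_params(n); print(n,p)
    im=camera(n); cv2.imwrite(f"pics/{n}0.png",cv2.cvtColor(im,cv2.COLOR_RGB2BGR))
E
```

```text
pics
{'time': 0.0, 'joints': array([-1.27581533,  0.57652006,  0.02485219,  1.43791867, -0.01503038,
        1.12900599, -0.0565093 ]), 'joint_vel': array([-6.05680210e-04, -3.65704608e-04, -4.57992067e-04, -1.11558753e-03,
       -7.14691532e-04,  4.71604554e-07,  2.04823805e-04]), 'effort': array([-1.03451031e-03, -7.65735126e+01,  2.25047976e+00, -2.85975730e+01,
        1.54304988e-02,  1.25499669e-02,  5.37751373e-05]), 'tool_pos': array([0.24946719, 0.62684251, 0.30304708]), 'ee_rot': array([-5.91382350e-01, -3.08517232e+00,  2.58945891e-03]), 'contact_force': array([ 0.05675056, -0.28099443, -0.87620358]), 'ft_torque': array([ 0.02448399, -0.0124885 , -0.02395309]), 'finger_gap': 0.08527773611604303}
scene {'fx': 496.955269302008, 'fy': 496.955269302008, 'cx': 258.0966654026432, 'cy': 190.82363877721556, 'rvec': array([ 1.3459868 ,  1.89912513, -1.06121   ]), 'tvec': array([ 0.15598884, -0.1265124 ,  2.07428969])}
side {'fx': 453.73644605244596, 'fy': 453.73644605244596, 'cx': 257.86676837693324, 'cy': 188.35531681729688, 'rvec': array([ 2.1289273 , -0.18292169,  0.10488637]), 'tvec': array([-0.51366368,  0.16046947,  1.87839116])}
wrist {'fx': 296.1914310826068, 'fy': 296.1914310826068, 'cx': 256.741265849179, 'cy': 186.10706584586907, 'rvec': array([-2.37295539, -1.61001485, -0.25453478]), 'tvec': array([-0.67425907, -0.04047972,  0.38019018])}
```

View pics/scene0.png

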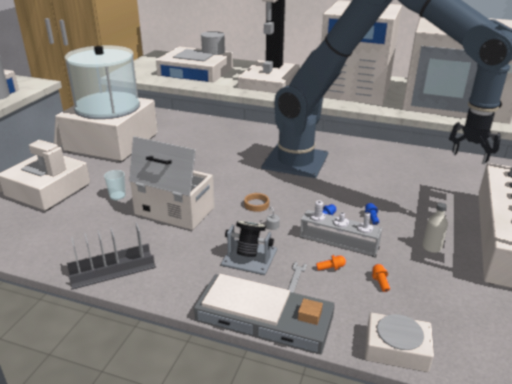

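View pics/side0.png

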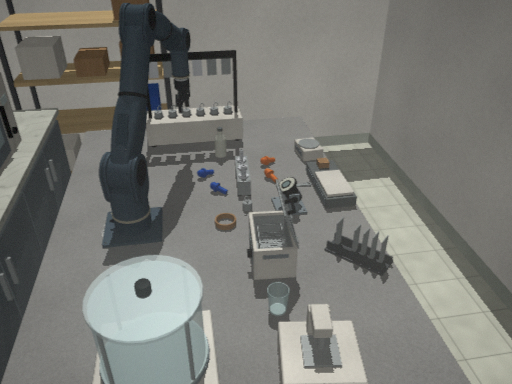

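View pics/wrist0.png

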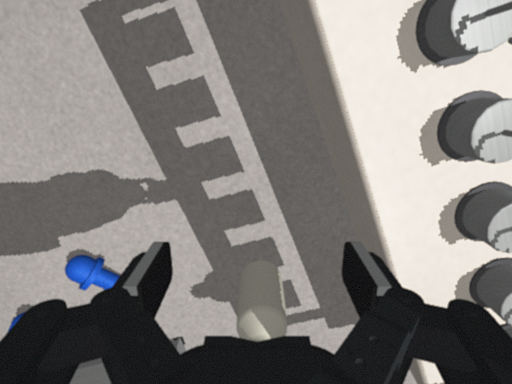

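The scene view shows the bath at about (175,190), station at (250,240) and rack at (340,230). The side view has the bath at (272,245), station at (290,190) and rack at (243,175). Blue look-alikes at (330,208) and (372,213), orange at (330,263) and (380,277). I'll enlarge and run the networks.

```bash
cat > h.py <<'E'
import numpy as np, cv2
from workcell import ctrl, camera, camera_params, job, silhouettes
def P(n):
    p=camera_params(n); K=np.array([[p['fx'],0,p['cx']],[0,p['fy'],p['cy']],[0,0,1]])
    R=cv2.Rodrigues(np.array(p['rvec']))[0]; return K,R,np.array(p['tvec'])
def proj(c,X):
    K,R,t=c; x=(np.atleast_2d(X)@R.T+t)@K.T; return x[:,:2]/x[:,2:]
def ray(c,uv):
    K,R,t=c; d=R.T@np.linalg.solve(K,np.array([*uv,1.])); o=-R.T@t; return o,d/np.linalg.norm(d)
def onz(c,uv,z):
    o,d=ray(c,uv); return o+d*(z-o[2])/d[2]
def tri(obs):
    A=np.zeros((3,3));b=np.zeros(3)
    for c,uv in obs:
        o,d=ray(c,uv);M=np.eye(3)-np.outer(d,d);A+=M;b+=M@o
    return np.linalg.solve(A,b)
def save(im,name,box=None,s=1):
    if box: im=im[box[1]:box[3],box[0]:box[2]]
    im=cv2.resize(im,None,fx=s,fy=s,interpolation=cv2.INTER_CUBIC)
    cv2.imwrite('pics/'+name,cv2.cvtColor(im,cv2.COLOR_RGB2BGR))
E
python3 - <<'E'
from h import *
import pickle
out={}
for n in ("scene","side"):
    im=camera(n)
    out[n,'im']=im
    for l in ("striker","striker_pin","striker_flat","rack","station","lens","cleaner","lid","lid_handle"):
        r=silhouettes(l,n); out[n,l]=r
        print(n,l,[(round(float(x['confidence']),2),list(map(int,x['box']))) for x in r][:5])
pickle.dump(out,open('o.pkl','wb'))
save(out['scene','im'],'s1.png',(120,130,400,290),2.8)
save(out['side','im'],'d1.png',(180,110,340,290),3.3)
print(ctrl.read_state()['time'])
E
```

```text
scene striker [(0.86, [374, 262, 391, 289]), (0.65, [315, 259, 344, 268]), (0.58, [314, 200, 322, 220]), (0.55, [365, 203, 381, 223])]
scene striker_pin [(0.48, [360, 211, 376, 232]), (0.3, [130, 135, 192, 195])]
scene striker_flat [(0.69, [331, 213, 349, 231])]
scene rack [(0.8, [298, 209, 380, 258])]
scene station [(0.94, [222, 217, 276, 276]), (0.4, [262, 215, 279, 227])]
scene lens [(0.84, [235, 219, 266, 255]), (0.47, [104, 172, 126, 199])]
scene cleaner [(0.74, [129, 137, 215, 226]), (0.68, [130, 136, 195, 196])]
scene lid [(0.68, [129, 135, 197, 196])]
scene lid_handle [(0.75, [126, 136, 195, 193]), (0.32, [130, 135, 215, 227])]
side striker [(0.6, [236, 165, 248, 177]), (0.58, [257, 159, 274, 163]), (0.41, [260, 168, 274, 181])]
side striker_pin [(0.42, [276, 175, 303, 201]), (0.39, [235, 151, 247, 165])]
side striker_flat []
side rack [(0.66, [232, 155, 249, 195]), (0.65, [295, 180, 307, 186])]
side station [(0.61, [271, 178, 306, 213])]
side lens [(0.6, [278, 178, 301, 198])]
side cleaner [(0.9, [244, 179, 301, 277])]
side lid [(0.63, [277, 180, 299, 247])]
side lid_handle [(0.76, [277, 188, 294, 241])]
1.15
```

View pics/s1.png

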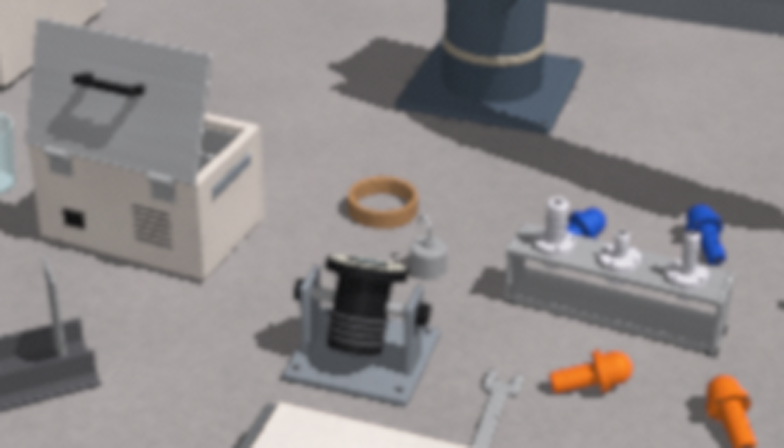

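View pics/d1.png

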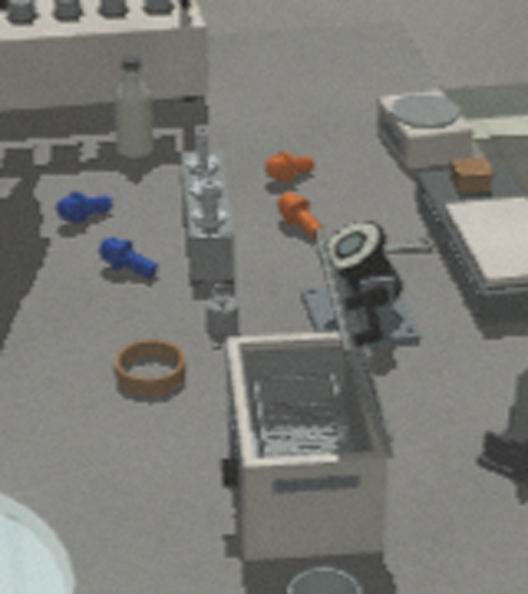

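```bash
cat > fit.py <<'E'
from h import *
from scipy.optimize import least_squares
S,D=P('scene'),P('side')
s=lambda u,v:np.array([120+u/2.8,130+v/2.8]); d=lambda u,v:np.array([180+u/3.3,110+v/3.3])
def T(x,y,yaw,p):
    c,si=np.cos(yaw),np.sin(yaw); p=np.array(p); return np.array([x+c*p[0]-si*p[1],y+si*p[0]+c*p[1],p[2]])
def lid(a,r,n,y): # hinge at .075,.14
    return [.075-r*np.cos(a)+n*np.sin(a),y,.14+r*np.sin(a)+n*np.cos(a)]
B=[(S,(.075,.115,0),s(203,280)),(S,(.075,.115,.14),s(197,182)),(S,(-.075,.115,.14),s(262,122)),(S,(-.075,.115,0),s(262,207)),(S,(.075,-.115,0),s(42,236)),
(D,(-.075,-.115,0),d(242,552)),(D,(.075,-.115,0),d(383,555)),(D,(-.075,-.115,.14),d(243,462)),(D,(.075,-.115,.14),d(388,458)),(D,(-.075,.115,.14),d(228,338))]
L=[(S,.115,s(210,52)),(S,-.115,s(38,22)),(D,.115,d(318,232))]
def f(q):
    x,y,w,a=q
    return np.concatenate([proj(c,T(x,y,w,p))[0]-uv for c,p,uv in B]+[proj(c,T(x,y,w,lid(a,.15,.006,yy)))[0]-uv for c,yy,uv in L])
r=least_squares(f,[.6,-.3,0,1.2],loss='soft_l1'); print('bath',r.x.round(4)); print(r.fun.reshape(-1,2).round(1).tolist())
# rack corners, plate top z .075
h=.075
for n,c,uv in (('thick top S',S,s(557,202)),):
    print(n,onz(c,uv,.133))
print('thick tri', tri([(S,s(557,204)),(D,d(211,182))]))
R=[(S,(.03,-.12,h),s(508,248)),(S,(.03,.12,h),s(732,295)),(S,(.03,-.12,0),s(511,298)),(S,(.03,.12,0),s(722,347)),
(D,(-.03,-.12,h),d(190,238)),(D,(.03,-.12,h),d(233,237)),(D,(-.03,-.12,0),d(191,278)),(D,(.03,-.12,0),d(233,283)),(D,(-.03,.12,h),d(184,152))]
def g(q): return np.concatenate([proj(c,T(*q,p))[0]-uv for c,p,uv in R])
r2=least_squares(g,[.6,.2,0],loss='soft_l1'); print('rack',r2.x.round(4)); print(r2.fun.reshape(-1,2).round(1).tolist())
# station foot
F=[(S,(.065,-.07,0),s(285,375)),(S,(.065,.07,0),s(405,397)),(S,(-.065,.07,0),s(438,332)),
 (D,(.065,.07,0),d(0,0))][:3]+[(D,(-.065,.07,0),d(303,292)),(D,(.065,-.07,0),d(420,338)),(D,(-.065,-.07,0),d(322,342))]
def k(q): return np.concatenate([proj(c,T(*q,p))[0]-uv for c,p,uv in F])
r3=least_squares(k,[.7,0,0],loss='soft_l1'); print('station',r3.x.round(4)); print(r3.fun.reshape(-1,2).round(1).tolist())
print('glass',tri([(D,d(352,243)),(S,s(365,262))]), onz(D,d(352,244),.119))
E
python3 fit.py
```

```text
bath [ 0.5197 -0.2917 -0.0779  1.212 ]
[[0.6, 2.1], [0.1, 0.9], [-0.7, 1.0], [0.9, 5.3], [-0.1, 1.6], [0.2, 4.8], [-0.7, 1.2], [-0.1, 1.7], [-0.2, 0.3], [-0.9, 0.0], [0.3, 0.6], [-0.5, -1.9], [-0.4, -1.2]]
thick top S [0.4906677  0.20440129 0.133     ]
thick tri [0.49347692 0.20549083 0.13288773]
rack [ 0.4879  0.2851 -0.0193]
[[2.0, 0.7], [-1.4, -0.0], [-0.3, 1.9], [-1.1, 1.0], [-0.4, -0.7], [-0.2, -1.4], [-0.3, 1.2], [-0.1, -1.4], [-4.2, 0.3]]
station [0.6628 0.0363 0.0258]
[[-1.2, 1.4], [0.6, 3.2], [0.8, 0.4], [-1.7, 1.3], [-0.7, 1.9], [-0.3, 4.1]]
glass [0.65357906 0.03664435 0.12041335] [0.65302465 0.03854422 0.119     ]
```

```bash
cat >> h.py <<'E'
def go(X,yawdeg=None,st=None):
    st=st or ctrl.read_state(); R=cv2.Rodrigues(np.array(st['ee_rot']))[0]
    v=R.T@(np.array(X)-st['tool_pos'])/.25
    y=R[:,1]; now=np.degrees(np.arctan2(y[1],y[0])); t=0
    if yawdeg is not None: t=-((yawdeg-now+180)%360-180)/90
    print('t',round(st['time'],2),'pos',st['tool_pos'].round(4),'zaxis',R[:,2].round(4),'yaw',now.round(2),'-> shift',v.round(4),'turn',round(t,4),'F',st['contact_force'].round(1))
E
python3 - <<'E'
from h import *
go([.42,.40,.42],85.5)
E
```

```text
t 1.15 pos [0.2496 0.6271 0.3039] zaxis [-0.e+00 -1.e-04 -1.e+00] yaw 68.3 -> shift [-0.9693 -0.5921 -0.4645] turn -0.1911 F [-0.1  0.  -0.2]
```

Emit:
{"name": "arm_command", "arguments": {"motion": [[0,0,-0.2,0],[-0.2,-0.12,-0.4,0],[-0.4,-0.24,-0.46,-0.06],[-0.6,-0.36,-0.46,-0.12],[-0.8,-0.48,-0.46,-0.19],[-0.97,-0.59,-0.46,-0.19],[-0.97,-0.59,-0.46,-0.19]], "jaw": 1}}

```text
time: 1.85
tool_pos: [0.4211, 0.3988, 0.4193]
ee_rot: [0.126, 3.139, 0.001]
contact_force: [0.6, 0.6, -0.3]
finger_gap: 0.0853
```

Run:
```python
from h import *
c=P('wrist'); im=camera('wrist'); save(im,'w1.png',None,1.5)
print(-c[1].T@c[2]); print(c[1])
go([.50,.2,.42],85.5)
print(proj(c,[[.4935,.2055,.133]]))
```

```text
[0.34162293 0.40546682 0.4887141 ]
[[ 8.01343123e-02  9.96784043e-01 -2.51553254e-04]
 [ 9.47218707e-01 -7.60710190e-02  3.11432050e-01]
 [ 3.10411362e-01 -2.51946691e-02 -9.50268391e-01]]
t 1.9 pos [0.4277 0.3904 0.4199] zaxis [ 0.0048 -0.0041 -1.    ] yaw 84.76 -> shift [-0.3577 -0.7321  0.0042] turn -0.0082 F [ 4.9 -6.7 -0.1]
[[114.74802608 222.76354431]]
```

View pics/w1.png

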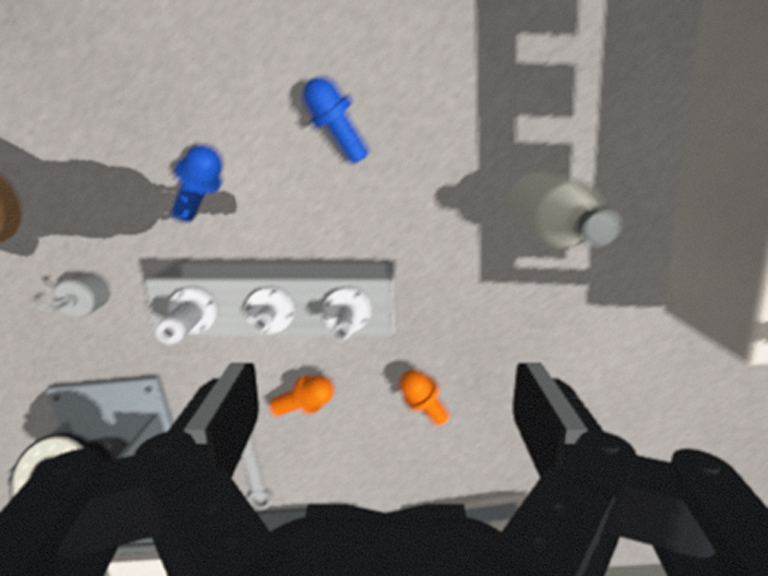

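Candidates in the wrist view (1.5x pixels): the left rack striker (171,328), the flat one (262,316), the pin (345,328), blue (198,170) and (325,100), orange (305,393) and (422,390). The left one has the clearly thicker long shank and sits in the rack. My triangulation predicts (172,334) for it, so the two agree. I'll go to a spot where the wrist camera sees the rack and station closer.

Emit:
{"name": "arm_command", "arguments": {"motion": [[-0.18,-0.2,0,0],[-0.36,-0.4,0,0],[-0.36,-0.6,0,0],[-0.36,-0.73,0,0],[-0.36,-0.73,0,0],[-0.36,-0.73,0,0],[-0.36,-0.73,0,0]], "jaw": 0}}

```text
time: 2.6
tool_pos: [0.4949, 0.2131, 0.419]
ee_rot: [-0.124, -3.139, -0.002]
contact_force: [-0.7, 0.3, 0.5]
finger_gap: 0.0001
```

Run:
```python
from h import *
c=P('wrist'); im=camera('wrist'); save(im,'w2.png',None,1.5)
import pickle; pickle.dump((c,im),open('w2.pkl','wb'))
go([.60,-.05,.42],85.5)
for l in ('striker','lens','rack'): print(l,[(round(float(x['confidence']),2),list(map(int,x['box']))) for x in silhouettes(l,'wrist')])
```

```text
t 2.65 pos [0.4948 0.2136 0.4188] zaxis [-2.e-04  9.e-04 -1.e+00] yaw 85.54 -> shift [-0.5015 -1.0185 -0.0057] turn 0.0004 F [-0.8 -0.4 -0. ]
striker [(0.92, [277, 202, 325, 235]), (0.9, [334, 0, 371, 48]), (0.71, [234, 128, 268, 164]), (0.58, [224, 27, 270, 87]), (0.58, [372, 200, 404, 241])]
lens [(0.91, [114, 238, 181, 300])]
rack [(0.76, [221, 119, 394, 168]), (0.33, [461, 48, 512, 93])]
```

View pics/w2.png

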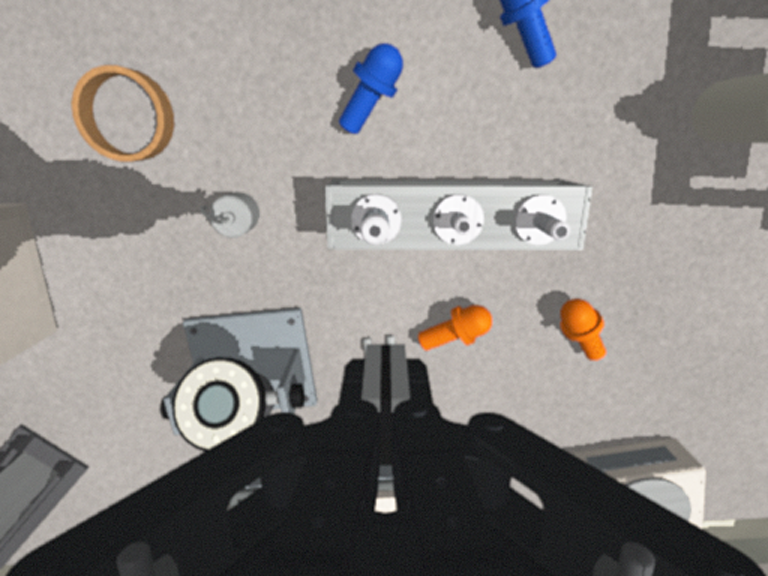

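Run:
```python
from h import *
import pickle
c,im=pickle.load(open('w2.pkl','rb'))
q=lambda u,v,z: onz(c,(u/1.5,v/1.5),z).round(4)
print('shank top',q(375,231,.133),'flange',q(377,219,.083))
print('rack TL,TR,BL,BR',[q(*p,.075).tolist() for p in((327,186),(590,186),(328,248),(585,250))])
print('flat flange',q(458,219,.083),'pin flange',q(540,220,.083))
print('glass',q(216,405,.119),'ring',q(219,404,.119))
print('foot',[q(*p,.008).tolist() for p in((184,319),(301,309),(315,403))])
print('cheek screws',[q(*p,.1).tolist() for p in((167,407),(297,396))])
print('weight',q(233,215,.03))
print('bath corner',q(57,326,.146),q(18,203,.14))
```

```text
shank top [0.4897 0.2055 0.133 ] flange [0.4891 0.2063 0.083 ]
rack TL,TR,BL,BR [[0.4566, 0.163, 0.075], [0.4757, 0.4032, 0.075], [0.5147, 0.1569, 0.075], [0.5362, 0.4023, 0.075]]
flat flange [0.495  0.2806 0.083 ] pin flange [0.5019 0.3558 0.083 ]
glass [0.6503 0.0374 0.119 ] ring [0.6495 0.0405 0.119 ]
foot [[0.6025, -0.0317, 0.008], [0.6009, 0.1068, 0.008], [0.7279, 0.1068, 0.008]]
cheek screws [[0.6608, -0.022, 0.1], [0.6585, 0.1114, 0.1]]
weight [0.4828 0.0561 0.03  ]
bath corner [ 0.5466 -0.0672  0.146 ] [ 0.444  -0.0703  0.14  ]
```

Emit:
{"name": "arm_command", "arguments": {"motion": [[-0.1,-0.2,0,0],[-0.2,-0.4,0,0],[-0.3,-0.6,0,0],[-0.3,-0.7,0,0],[-0.3,-0.7,0,0],[-0.3,-0.7,0,0]]}}

```text
time: 3.4
tool_pos: [0.5561, 0.0311, 0.4187]
ee_rot: [-0.128, -3.139, -0.0]
contact_force: [0.3, 1.1, 0.6]
finger_gap: -0.0003
```

Run:
```python
from h import *
c=P('wrist'); im=camera('wrist'); save(im,'w3.png',None,1.5)
import pickle; pickle.dump((c,im),open('w3.pkl','wb'))
go([.63,-.22,.42],85.5)
for l in ('station','lens','lid'): print(l,[(round(float(x['confidence']),2),list(map(int,x['box']))) for x in silhouettes(l,'wrist')])
```

```text
t 3.45 pos [0.556  0.0325 0.4187] zaxis [-4.e-04  7.e-04 -1.e+00] yaw 85.47 -> shift [-0.3747 -0.9834 -0.0062] turn -0.0003 F [-0.2  0.6 -0.1]
station [(0.81, [218, 164, 319, 248])]
lens []
lid [(0.76, [0, 206, 89, 227])]
```

View pics/w3.png

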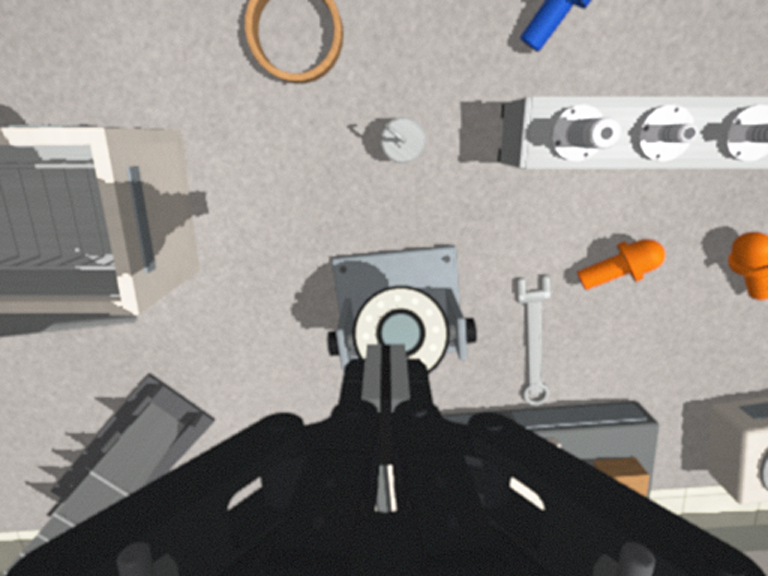

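Run:
```python
from h import *
import pickle
c,im=pickle.load(open('w3.pkl','rb'))
save(im,'w3c.png',(205,150,335,260),6)
q=lambda u,v,z: onz(c,(u/1.5,v/1.5),z).round(4)
print('glass',q(400,332,.119))
print('foot',[q(*p,.008).tolist() for p in((331,257),(455,247))])
print('shank top',q(606,131,.133),'flange',q(580,132,.083))
print('cheekscrews',q(334,344,.1),q(470,331,.1))
```

```text
glass [0.6484 0.0372 0.119 ]
foot [[0.6021, -0.0334, 0.008], [0.6019, 0.1052, 0.008]]
shank top [0.4882 0.2047 0.133 ] flange [0.4888 0.2059 0.083 ]
cheekscrews [ 0.6647 -0.0272  0.1   ] [0.6616 0.1039 0.1   ]
```

View pics/w3c.png

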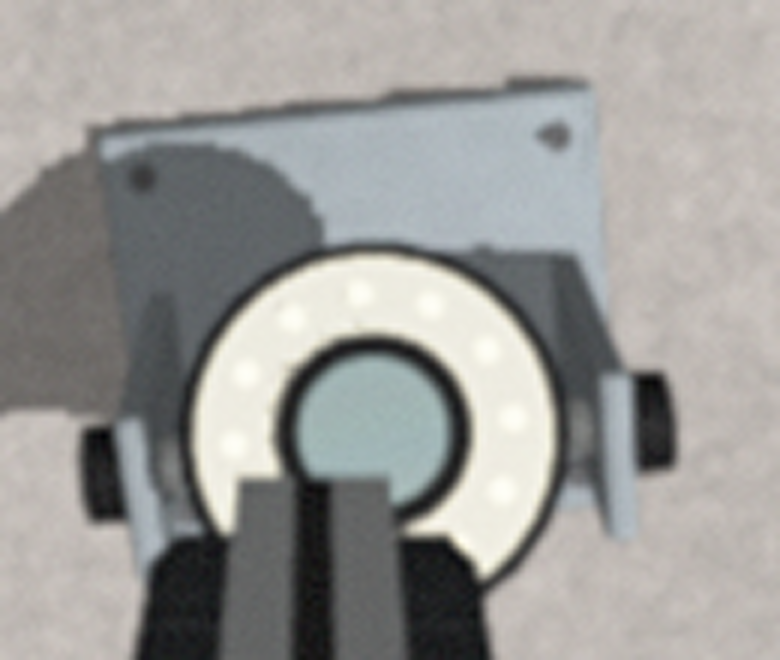

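Emit:
{"name": "arm_command", "arguments": {"motion": [[-0.1,-0.2,0,0],[-0.2,-0.4,0,0],[-0.3,-0.6,0,0],[-0.35,-0.8,0,0],[-0.36,-0.98,0,0],[-0.36,-1,0,0],[-0.36,-1,0,0],[-0.36,-1,0,0]]}}

```text
time: 4.4
tool_pos: [0.626, -0.2237, 0.4187]
ee_rot: [-0.124, -3.139, -0.002]
contact_force: [-0.9, 1.0, 0.7]
finger_gap: 0.0001
```

Run:
```python
from h import *
c=P('wrist'); im=camera('wrist'); save(im,'w4.png',None,1.5)
import pickle; pickle.dump((c,im),open('w4.pkl','wb'))
go([.605,-.23,.335],85.5)
```

```text
t 4.45 pos [ 0.6262 -0.2228  0.4188] zaxis [ 2.0e-04  1.5e-03 -1.0e+00] yaw 85.56 -> shift [ 0.0823 -0.0356  0.3353] turn 0.0006 F [-0.   1.1  0.3]
```

View pics/w4.png

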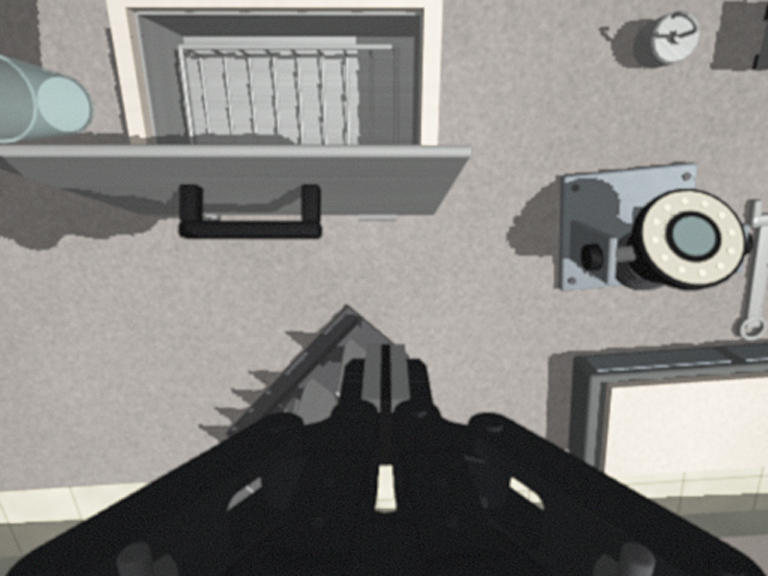

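Run:
```python
from h import *
import pickle
c,im=pickle.load(open('w4.pkl','rb'))
q=lambda u,v,z: onz(c,(u/1.5,v/1.5),z).round(4)
print('lid edge R',q(470,157,.283),'mid-left',q(100,157,.283),'hinge R',q(433,214,.146), 'handle',q(180,234,.245),q(320,234,.245))
print('foot',[q(*p,.008).tolist() for p in((560,179),(697,166),(559,288))],'glass',q(694,236,.119))
```

```text
lid edge R [ 0.5593 -0.1802  0.283 ] mid-left [ 0.5463 -0.3445  0.283 ] hinge R [ 0.6082 -0.1848  0.146 ] handle [ 0.5904 -0.3352  0.245 ] [ 0.5966 -0.2574  0.245 ]
foot [[0.6065, -0.0359, 0.008], [0.6044, 0.1069, 0.008], [0.7294, -0.0318, 0.008]] glass [0.6492 0.0374 0.119 ]
```

Emit:
{"name": "arm_command", "arguments": {"motion": [[0.04,-0.02,0.15,0],[0.06,-0.03,0.29,0],[0.06,-0.03,0.29,0],[0.06,-0.03,0.29,0]]}}

```text
time: 4.85
tool_pos: [0.6108, -0.2297, 0.3473]
ee_rot: [0.122, 3.139, 0.001]
contact_force: [0.2, -0.6, 0.5]
finger_gap: -0.0002
```

Run:
```python
from h import *
im=camera('side'); save(im,'d2.png',(220,120,340,290),3.5)
im=camera('scene'); save(im,'s2.png',(100,100,300,240),3.5)
go([.605,-.23,.345],85.5)
```

```text
t 4.95 pos [ 0.6114 -0.2307  0.3487] zaxis [ 3.3e-03 -6.0e-04 -1.0e+00] yaw 85.49 -> shift [0.0257 0.0007 0.0146] turn -0.0001 F [-0.3 -0.1  0.9]
```

View pics/d2.png

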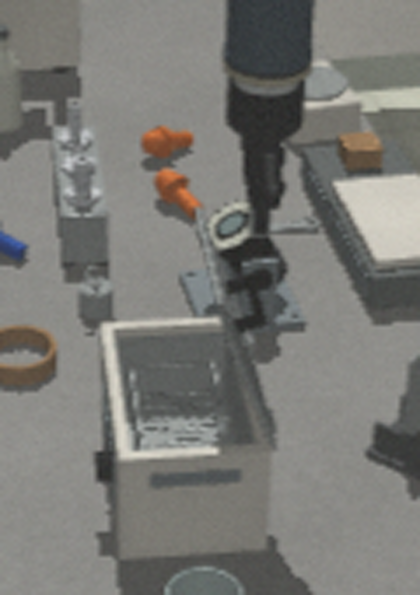

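View pics/s2.png

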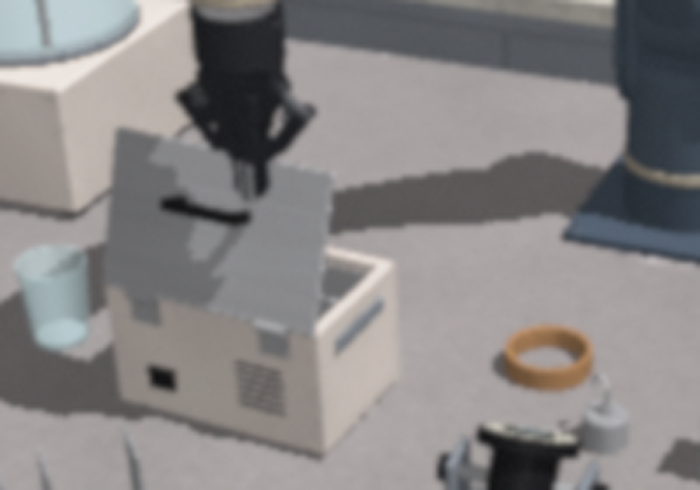

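Emit:
{"name": "arm_command", "arguments": {"motion": [[0.06,0,0,0],[0.12,0,0.005,0],[0.16,0,0.015,0],[0.2,0,0.03,0],[0.235,0,0.047,0],[0.27,0,0.066,0],[0.305,0,0.088,0],[0.34,0,0.111,0],[0.37,0,0.138,0],[0.4,0,0.166,0]]}}

```text
time: 5.95
tool_pos: [0.5097, -0.2235, 0.3042]
ee_rot: [-0.126, -3.139, -0.0]
contact_force: [1.4, 0.6, 0.0]
finger_gap: -0.0003
```

Run:
```python
from h import *
go([.505,-.222,.297],85.5)
im=camera('scene'); save(im,'s3.png',(100,100,300,240),3.5)
```

```text
t 5.95 pos [ 0.5097 -0.2235  0.3042] zaxis [-1.e-04  0.e+00 -1.e+00] yaw 85.4 -> shift [0.0194 0.0043 0.0289] turn -0.0011 F [1.4 0.6 0. ]
```

View pics/s3.png

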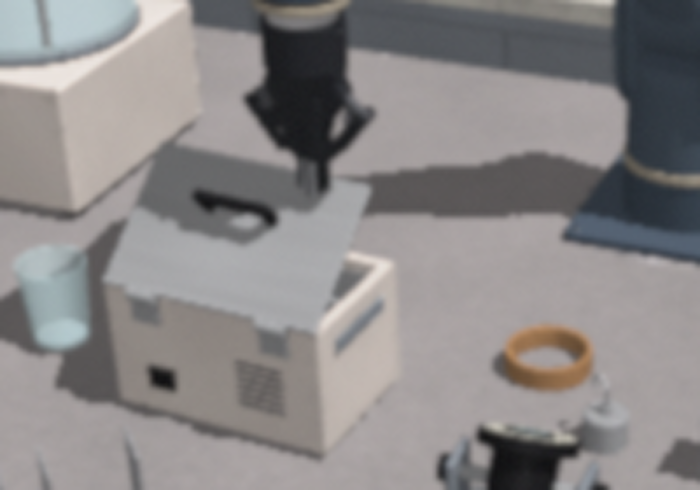

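Emit:
{"name": "arm_command", "arguments": {"motion": [[0.027,0,0.03,0],[0.05,0,0.064,0],[0.072,0,0.1,0],[0.09,0,0.134,0],[0.105,0,0.165,0],[0.115,0,0.195,0],[0.123,0,0.22,0],[0.128,0,0.245,0],[0.133,0,0.265,0],[0.137,0,0.285,0]]}}

```text
time: 7.0
tool_pos: [0.4763, -0.2208, 0.2333]
ee_rot: [0.126, 3.139, -0.0]
contact_force: [-0.5, -0.3, 1.0]
finger_gap: -0.0001
```

Run:
```python
from h import *
go([.476,-.222,.219],85.5)
im=camera('scene'); save(im,'s4.png',(100,100,300,240),3.5)
im=camera('side'); save(im,'d4.png',(220,120,340,290),3.5)
```

```text
t 7.0 pos [ 0.4763 -0.2208  0.2333] zaxis [ 1.e-04 -1.e-04 -1.e+00] yaw 85.4 -> shift [ 0.0007 -0.0049  0.057 ] turn -0.0011 F [-0.5 -0.3  1. ]
```

View pics/s4.png

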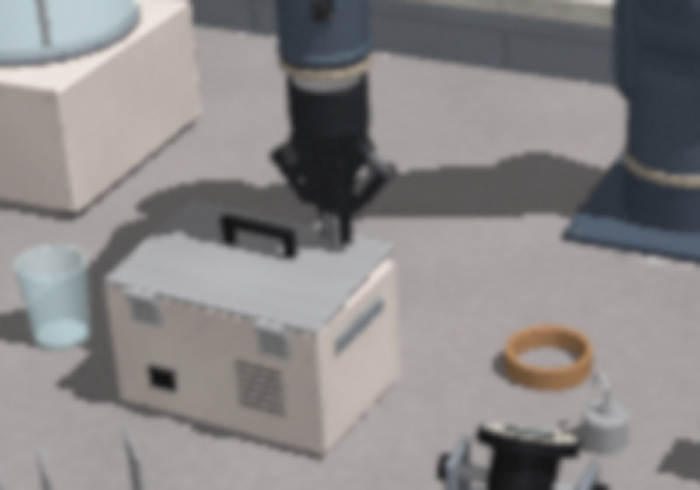

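Emit:
{"name": "arm_command", "arguments": {"motion": [[0,0,0.012,0],[0,0,0.022,0],[0,0,0.032,0],[0,0,0.04,0],[0,0,0.046,0],[0,0,0.05,0]]}}

```text
time: 7.7
tool_pos: [0.4762, -0.2208, 0.221]
ee_rot: [-0.126, -3.139, 0.0]
contact_force: [-1.0, 0.2, 1.3]
finger_gap: -0.0002
```

Emit:
{"name": "arm_command", "arguments": {"motion": [[0,0,0.005,0],[0,0,0.01,0],[0,0,0.01,0]]}}

```text
time: 8.0
tool_pos: [0.4762, -0.2208, 0.2192]
ee_rot: [0.126, 3.139, 0.0]
contact_force: [-2.7, 0.4, 7.0]
finger_gap: -0.0001
```

Emit:
{"name": "arm_command", "arguments": {"motion": [[0,0,0.005,0],[0,0,0.01,0],[0,0,0.01,0]]}}

```text
time: 8.3
tool_pos: [0.4762, -0.2209, 0.2188]
ee_rot: [0.127, 3.137, 0.0]
contact_force: [-10.1, 4.3, 35.9]
finger_gap: -0.0001
```

Hard stop at tip height 0.146 m, which is the shut lid's top face. Lifting off.

Emit:
{"name": "arm_command", "arguments": {"motion": [[0,0,-0.02,0],[0,0,-0.15,0],[0,0,-0.35,0],[0,0.1,-0.55,0],[0,0.25,-0.7,0],[0,0.4,-0.7,0],[0,0.5,-0.7,0],[0,0.5,-0.7,0],[0,0.5,-0.7,0]]}}

```text
time: 9.2
tool_pos: [0.4863, -0.096, 0.3911]
ee_rot: [0.124, 3.139, -0.0]
contact_force: [-0.3, -0.8, 0.0]
finger_gap: -0.0002
```

Run:
```python
from h import *
go([.49,.12,.40],85.1)
im=camera('scene'); save(im,'s5.png',(120,130,400,290),2.8)
im=camera('side'); save(im,'d5.png',(180,110,340,290),3.3)
```

```text
t 9.2 pos [ 0.4863 -0.096   0.3911] zaxis [ 1.e-04 -3.e-04 -1.e+00] yaw 85.47 -> shift [ 0.0533  0.8626 -0.0357] turn 0.0041 F [-0.3 -0.8  0. ]
```

View pics/s5.png

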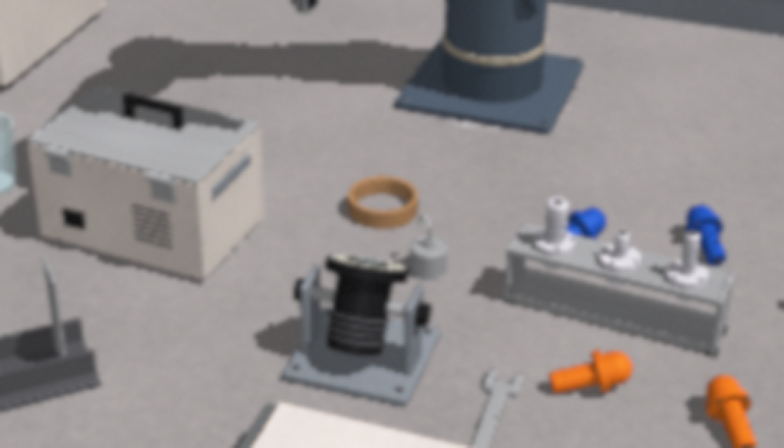

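View pics/d5.png

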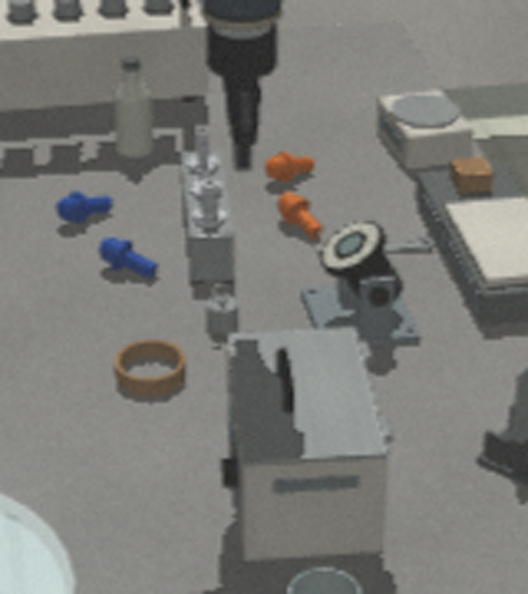

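The lid is shut in both views: flat on the housing, handle upright. Next I move above the rack striker with the jaws partly open.

Emit:
{"name": "arm_command", "arguments": {"motion": [[0.02,0.2,0,0],[0.04,0.4,0,0],[0.06,0.6,0,0],[0.07,0.8,0,0],[0.08,1,0,0],[0.08,1,0,0],[0.08,1,0,0]], "jaw": 0.6, "force": 20}}

```text
time: 10.0
tool_pos: [0.4867, 0.1547, 0.3906]
ee_rot: [-0.125, -3.138, 0.001]
contact_force: [1.0, -0.6, 0.0]
finger_gap: 0.051
```

Run:
```python
from h import *
c=P('wrist'); im=camera('wrist'); save(im,'w6.png',None,1.5)
import pickle; pickle.dump((c,im),open('w6.pkl','wb'))
go([.4893,.2057,.26],85.1)
print(ctrl.read_state()['joints'].round(3),ctrl.read_state()['finger_gap'])
```

```text
t 10.05 pos [0.4868 0.1533 0.3908] zaxis [-5.0e-04 -1.1e-03 -1.0e+00] yaw 85.32 -> shift [0.0068 0.2105 0.5228] turn 0.0024 F [-0.6 -0.9 -0.2]
[-0.426  0.257  0.038  1.723 -0.01   1.163  1.103] 0.0511009319785892
```

View pics/w6.png

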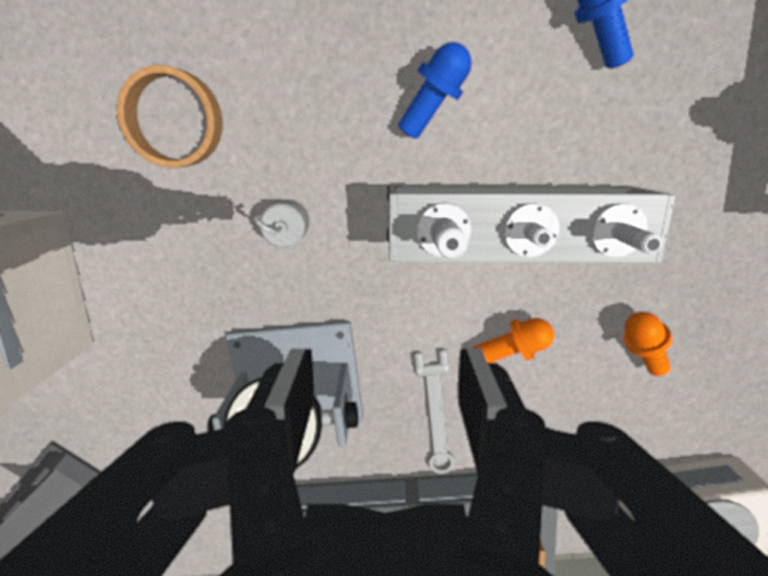

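Run:
```python
from h import *
import pickle
c,im=pickle.load(open('w6.pkl','rb'))
save(im,'w6c.png',(255,110,330,190),8)
q=lambda u,v,z: onz(c,(u/1.5,v/1.5),z).round(4)
print('top',q(453,243,.133),'flange',q(444,230,.083))
```

```text
top [0.4891 0.2056 0.133 ] flange [0.4895 0.205  0.083 ]
```

View pics/w6c.png

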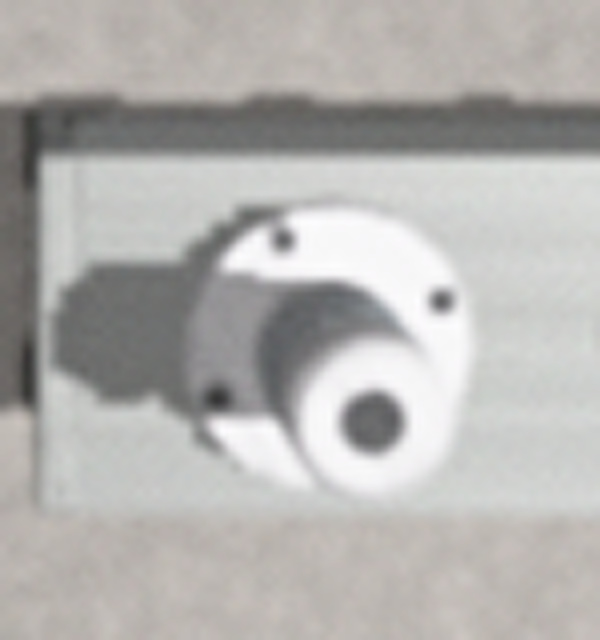

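Emit:
{"name": "arm_command", "arguments": {"motion": [[0,0.1,0.15,0],[0,0.21,0.3,0],[0.01,0.21,0.42,0],[0.01,0.21,0.42,0],[0.01,0.21,0.42,0]]}}

```text
time: 10.55
tool_pos: [0.4889, 0.2051, 0.2867]
ee_rot: [-0.131, -3.139, 0.002]
contact_force: [-0.3, 1.1, 1.0]
finger_gap: 0.0507
```

Emit:
{"name": "arm_command", "arguments": {"motion": [[0,0,0.15,0],[0,0,0.3,0],[0,0,0.4,0],[0,0,0.475,0],[0,0,0.475,0],[0,0,0.475,0],[0,0,0.475,0]]}}

```text
time: 11.25
tool_pos: [0.4893, 0.207, 0.1694]
ee_rot: [0.128, 3.136, 0.002]
contact_force: [-0.1, 0.6, -0.2]
finger_gap: 0.0515
```

Run:
```python
from h import *
c=P('wrist'); im=camera('wrist'); save(im,'w7.png',None,1.5)
im=camera('scene'); save(im,'s7.png',(280,160,410,270),5)
im=camera('side'); save(im,'d7.png',(200,110,300,220),5)
go([.4893,.2057,.167],85.1)
```

```text
t 11.4 pos [0.4887 0.2072 0.1686] zaxis [ 1.9e-03  9.0e-04 -1.0e+00] yaw 85.38 -> shift [-0.0028 -0.0058  0.0065] turn 0.0031 F [ 0.  -0.7  0.1]
```

View pics/w7.png

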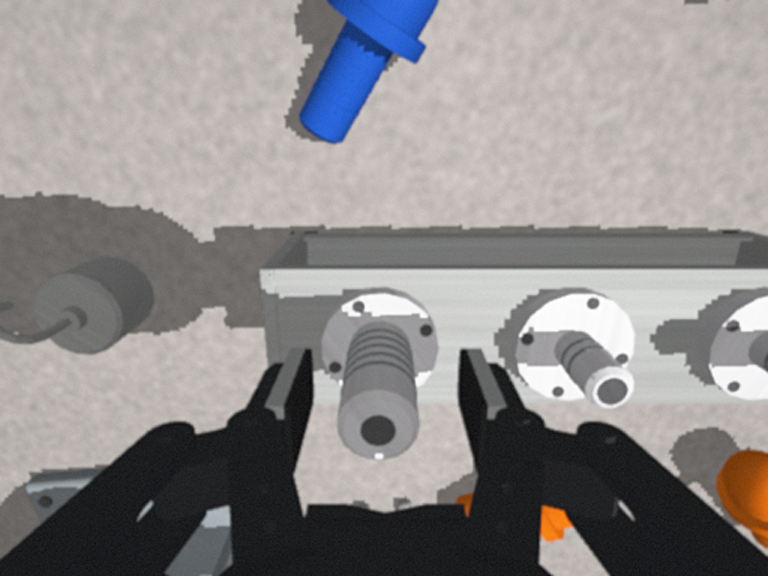

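View pics/d7.png

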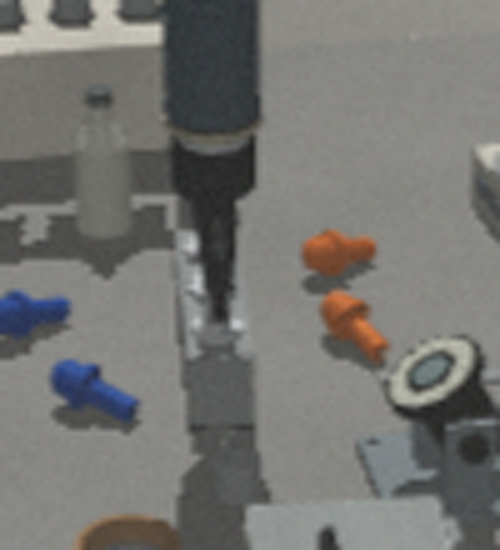

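View pics/s7.png

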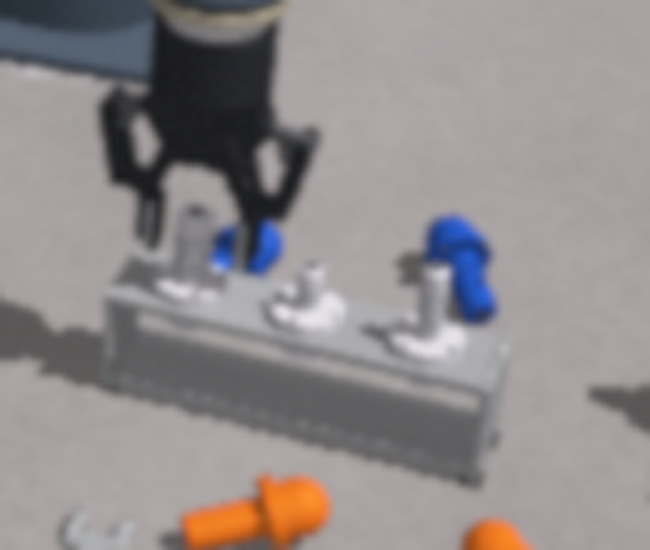

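Shank lies centred between the open pads (wrist view, top at (378,430)), neighbours clear. Closing.

Emit:
{"name": "arm_command", "arguments": {"motion": [[0,0,0,0],[0,0,0,0],[0,0,0,0],[0,0,0,0],[0,0,0,0],[0,0,0,0]], "jaw": 0, "force": 25}}

```text
time: 12.0
tool_pos: [0.4882, 0.2071, 0.1678]
ee_rot: [0.126, 3.139, 0.0]
contact_force: [-1.8, -1.4, 3.9]
finger_gap: 0.0234
```

Emit:
{"name": "arm_command", "arguments": {"motion": [[0,0,-0.03,0],[0,0,-0.068,0],[0,0,-0.068,0],[0,0,-0.068,0]]}}

```text
time: 12.4
tool_pos: [0.4882, 0.2072, 0.1847]
ee_rot: [0.126, 3.138, 0.001]
contact_force: [-0.6, -0.5, -1.9]
finger_gap: 0.0233
```

Run:
```python
from h import *
c=P('wrist'); im=camera('wrist'); save(im,'w8.png',None,1.5)
im=camera('scene'); save(im,'s8.png',(280,160,410,270),5)
go([.4893,.2057,.185],85.1)
```

```text
t 12.5 pos [0.488  0.2071 0.1843] zaxis [-2.e-04 -1.e-04 -1.e+00] yaw 85.4 -> shift [-0.0056 -0.0051 -0.0028] turn 0.0033 F [ 0.1 -0.8 -1.6]
```

View pics/w8.png

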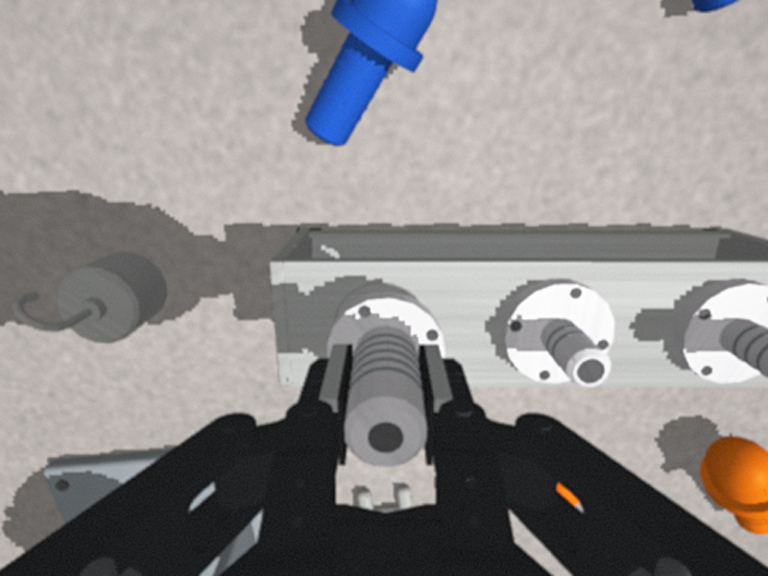

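View pics/s8.png

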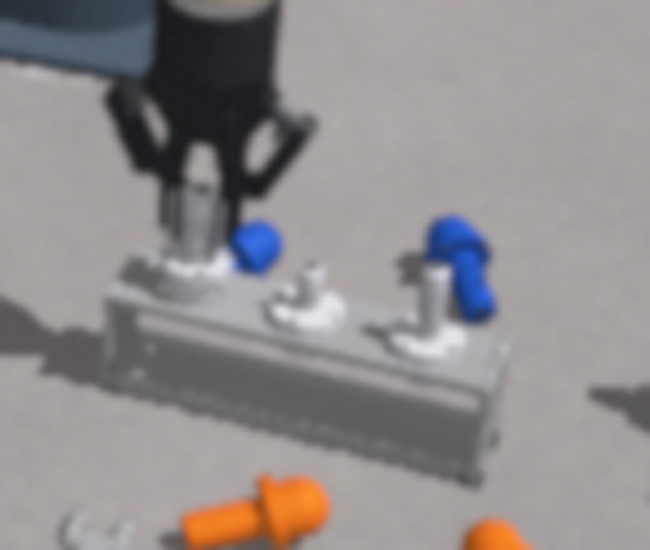

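Emit:
{"name": "arm_command", "arguments": {"motion": [[-0.012,0,0,0],[-0.024,0,0,0],[-0.036,0,0.001,0],[-0.048,0,0.003,0],[-0.06,0,0.006,0],[-0.07,0,0.008,0],[-0.08,0,0.01,0],[-0.08,0,0.01,0]]}}

```text
time: 13.3
tool_pos: [0.507, 0.2046, 0.1813]
ee_rot: [-0.127, -3.136, 0.003]
contact_force: [-5.0, -1.9, 2.5]
finger_gap: 0.0236
```

Run:
```python
from h import *
c=P('wrist'); im=camera('wrist'); save(im,'w9.png',None,1.5)
im=camera('side'); save(im,'d9.png',(200,110,300,220),5)
im=camera('scene'); save(im,'s9.png',(280,160,410,270),5)
go([.4893,.2057,.185],85.1)
```

```text
t 13.45 pos [0.5069 0.2046 0.1813] zaxis [-0.0033 -0.0018 -1.    ] yaw 85.38 -> shift [ 0.0707 -0.0014 -0.0144] turn 0.0031 F [-4.6 -2.1  1.7]
```

View pics/w9.png

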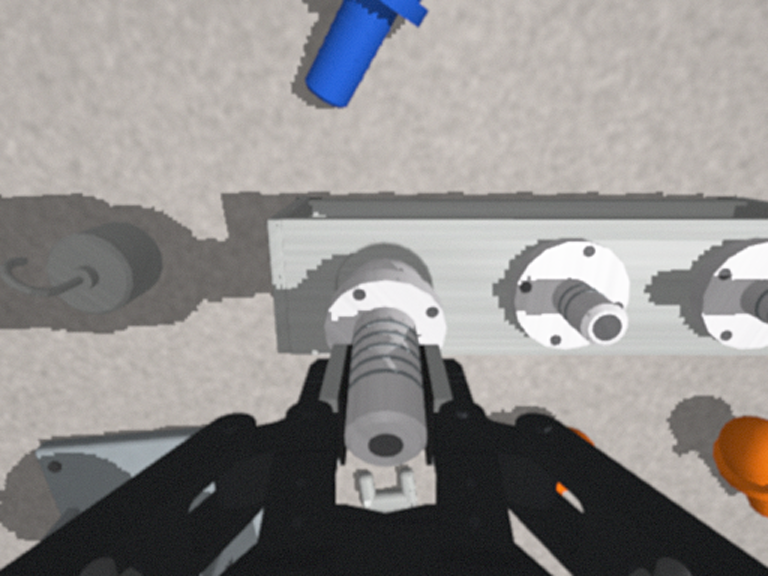

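View pics/d9.png

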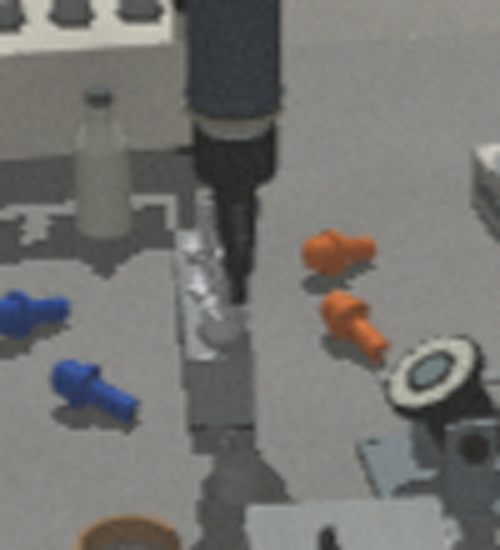

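View pics/s9.png

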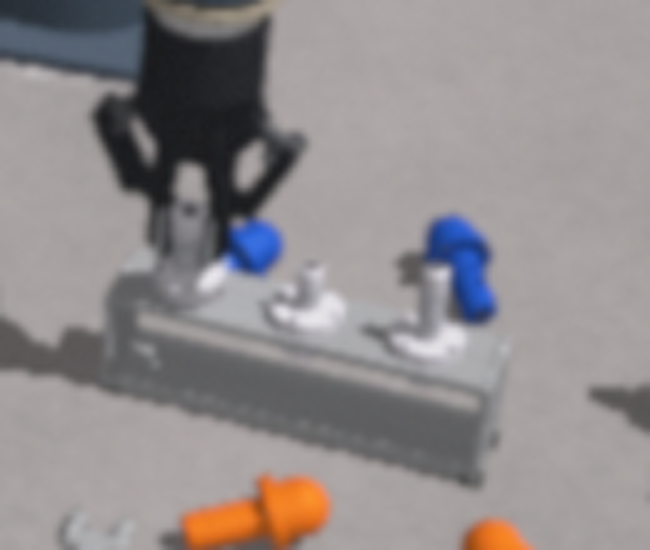

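```bash
cat > st.py <<'E'
from h import *
# striker model in tool frame: pivot at (ox,oy,54mm) ; tilt th about tool y; nose dir = (sin th,0,cos th) in tool (x toward camera side)
def model(st,th,s=.0688,ox=0,oy=0,ph=0,g=.054):
    R=cv2.Rodrigues(np.array(st['ee_rot']))[0]; t=np.array(st['tool_pos'])
    ax=-np.array([np.sin(th)*np.cos(ph),np.sin(ph),np.cos(th)*np.cos(ph)]) # striker +z in tool
    e1=np.cross([0,1,0],ax); e1/=np.linalg.norm(e1); e2=np.cross(ax,e1)
    o=np.array([ox,oy,g])-s*ax  # nose tip
    W=lambda p:(R@p.T).T+t
    def circ(z,r,n=72):
        a=np.linspace(0,2*np.pi,n); return W(o+ax*z+r*(np.cos(a)[:,None]*e1+np.sin(a)[:,None]*e2))
    return dict(circ=circ,tip=W(o[None])[0],ax=R@ax,W=W)
def overlay(im,c,m,s=3):
    im=cv2.resize(im,None,fx=s,fy=s,interpolation=cv2.INTER_CUBIC)
    for z,r,col in ((.088,.012,(255,0,0)),(.038,.023,(0,255,0)),(.030,.023,(255,255,0)),(.018,.018,(0,255,255)),(.03,.018,(0,0,255)),(.009,.0156,(255,0,255))):
        p=((proj(c,m['circ'](z,r))+.5)*s-.5).round().astype(int); cv2.polylines(im,[p.reshape(-1,1,2)],True,col,1)
    return im
E
python3 - <<'E'
from st import *
st=ctrl.read_state(); c=P('wrist'); im=camera('wrist')
for th in (15,20,):
    m=model(st,np.radians(th)); o=overlay(im,c,m,4); print(th,m['tip'],m['ax'])
    save(o[140*4:325*4,190*4:330*4],f'ov{th}.png')
E
```

```text
15 [0.48877602 0.20584391 0.06094076] [ 0.26117873 -0.01908466  0.96510178]
20 [0.48307642 0.20630856 0.06276366] [ 0.34402178 -0.02583823  0.93860609]
```

View pics/ov20.png

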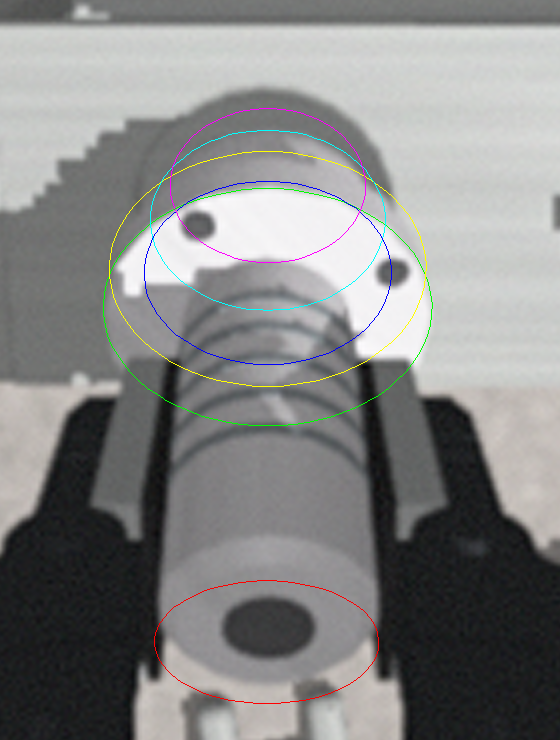

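View pics/ov15.png

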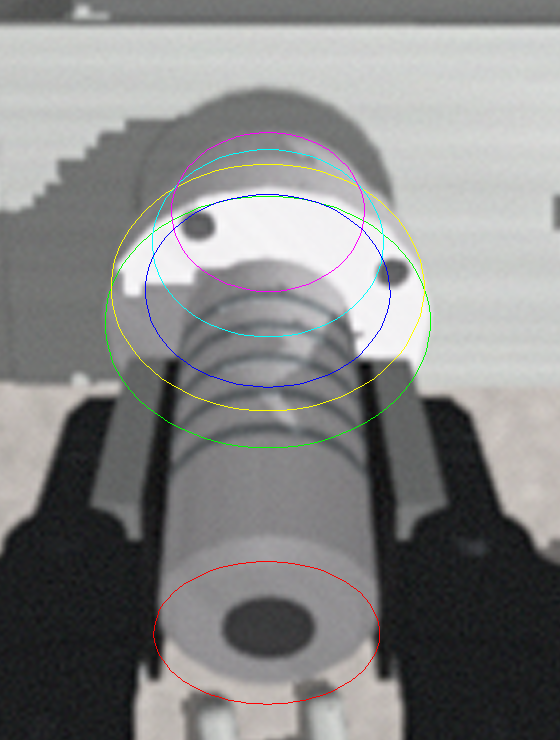

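Run:
```python
from st import *
st=ctrl.read_state(); K,R,t=P('wrist')
Rt=cv2.Rodrigues(st['ee_rot'])[0]; Rc=R@Rt; tc=R@st['tool_pos']+t   # cam = Rc*tool+tc
np.savez('hand.npz',Rc=Rc,tc=tc,K=K)
s8=dict(ee_rot=np.array([.126,3.138,.001]),tool_pos=np.array([.488,.2071,.1843]))
R8=cv2.Rodrigues(s8['ee_rot'])[0]; c8=(K,Rc@R8.T,tc-Rc@R8.T@s8['tool_pos'])
im=cv2.cvtColor(cv2.imread('pics/w8.png'),cv2.COLOR_BGR2RGB); im=cv2.resize(im,(512,384),interpolation=cv2.INTER_AREA)
m=model(s8,0); o=overlay(im,c8,m,4); save(o[160*4:325*4,190*4:330*4],'ov8.png')
print(proj(c8,[m['tip']+m['ax']*.088]),tc,Rc)
```

```text
[[256.33844881 289.88200812]] [-0.00019925  0.0542227   0.09079639] [[-6.34966321e-05  9.99999607e-01  8.84697733e-04]
 [-9.50409540e-01  2.14794213e-04 -3.11001061e-01]
 [-3.11001129e-01 -8.60572685e-04  9.50409153e-01]]
```

View pics/ov8.png

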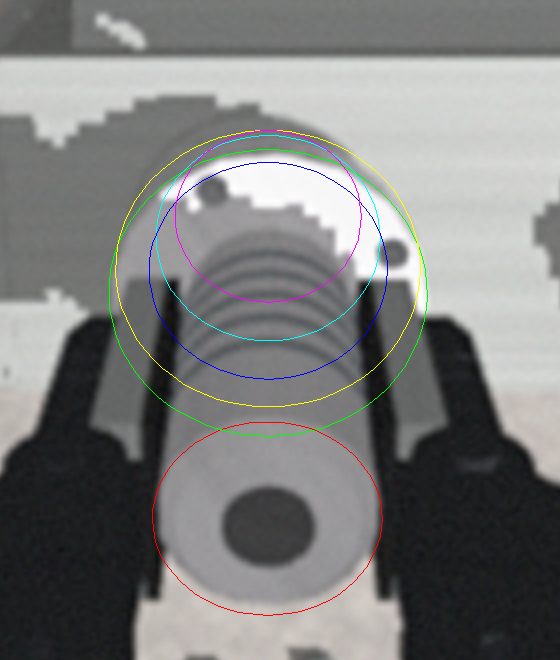

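Emit:
{"name": "arm_command", "arguments": {"motion": [[-0.012,0,0.002,0],[-0.024,0,0.005,0],[-0.036,0,0.008,0],[-0.046,0,0.01,0],[-0.054,0,0.012,0],[-0.054,0,0.012,0]]}}

```text
time: 14.1
tool_pos: [0.5208, 0.2035, 0.1785]
ee_rot: [-0.127, -3.137, 0.003]
contact_force: [-3.8, -2.8, 3.4]
finger_gap: 0.0233
```

Run:
```python
from st import *
st=ctrl.read_state(); c=P('wrist'); im=camera('wrist')
go([.52,.2057,.18],85.1,st)
m=model(st,np.radians(30),ox=.0004); o=overlay(im,c,m,4); print(m['tip'],m['ax'])
save(o[140*4:325*4,190*4:330*4],f'ov10.png')
print((proj(c,[m['tip']+m['ax']*.088])-[190,140])*4)
save(camera('side'),'d10.png',(200,110,300,220),5)
```

```text
t 14.1 pos [0.5208 0.2035 0.1785] zaxis [-0.0026 -0.0017 -1.    ] yaw 85.37 -> shift [ 0.004   0.0086 -0.0059] turn 0.003 F [-3.8 -2.8  3.4]
[0.48583045 0.20610352 0.06503126] [ 0.50061422 -0.03891776  0.86479524]
[[265.51753535 655.17284183]]
```

View pics/ov10.png

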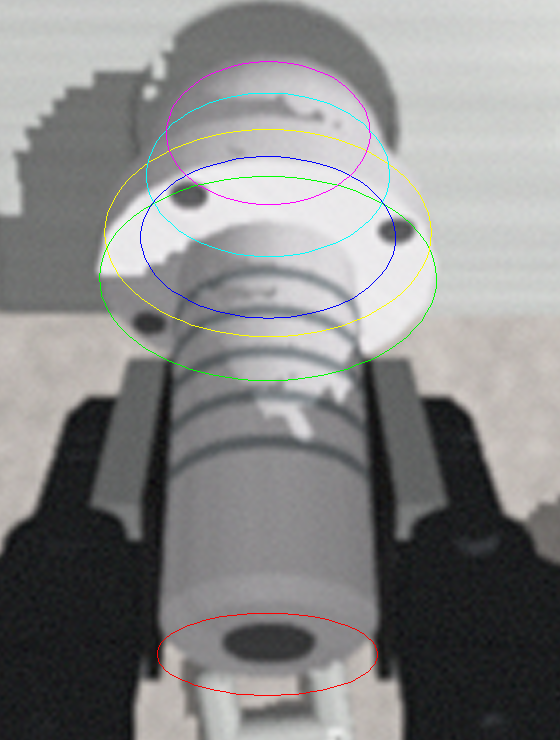

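View pics/d10.png

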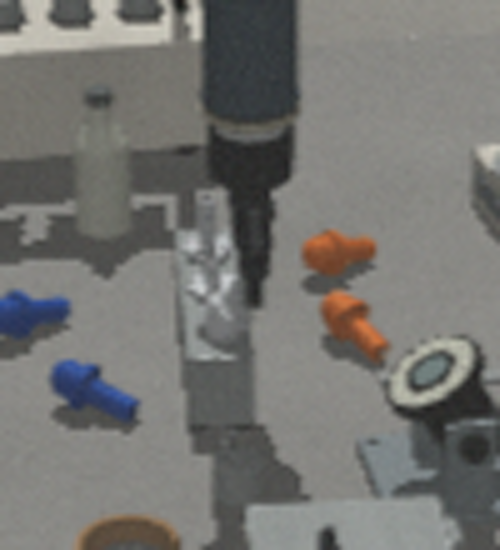

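```bash
cat > fitst.py <<'E'
from st import *
from scipy.optimize import least_squares
def sphere_top(c,ctr,r):
    K,R,t=c; X=R@ctr+t; d=np.linalg.norm(X)
    # topmost image row of sphere outline: sample tangent circle
    n=X/d; a=np.cross(n,[1,0,0]);a/=np.linalg.norm(a);b=np.cross(n,a)
    cc=X*(1-r*r/d/d); rr=r*np.sqrt(1-r*r/d/d); ph=np.linspace(0,2*np.pi,361)
    p=(cc+rr*(np.cos(ph)[:,None]*a+np.sin(ph)[:,None]*b))@K.T; p=p[:,:2]/p[:,2:]
    return p
def fit(st,c,ob,x0=(.5,0,0,0)):
    # ob (native px): bore(u,v), ftop v, fl u, fr u, ntop v
    def f(q):
        th,ox,oy,dz=q
        m=model(st,th,ox=ox,oy=oy,g=.054+dz)
        b=proj(c,[m['tip']+m['ax']*.088])[0]; F=proj(c,m['circ'](.038,.023,181)); N=sphere_top(c,m['tip']+m['ax']*.018,.018)
        return np.array([b[0]-ob['bore'][0],b[1]-ob['bore'][1],F[:,1].min()-ob['ftop'],F[:,0].min()-ob['fl'],F[:,0].max()-ob['fr'],N[:,1].min()-ob['ntop']])
    r=least_squares(f,x0); print('th',np.degrees(r.x[0]).round(2),'ox,oy,dz mm',(r.x[1:]*1000).round(2),'res',r.fun.round(2)); return r.x
E
python3 - <<'E'
from fitst import *
st=ctrl.read_state(); c=P('wrist')
n=lambda u,v:(190+u/4,140+v/4)
fit(st,c,dict(bore=n(268,643),ftop=140+157/4,fl=190+97/4,fr=190+435/4,ntop=140+57/4))
E
```

```text
th 26.25 ox,oy,dz mm [ 3.61  0.15 -2.58] res [-0.37 -0.23  0.31 -0.16  0.63 -0.06]
```

Emit:
{"name": "arm_command", "arguments": {"motion": [[-0.006,0,0.002,0],[-0.013,0,0.004,0],[-0.013,0,0.004,0]]}}

```text
time: 14.5
tool_pos: [0.5242, 0.2033, 0.1776]
ee_rot: [-0.127, -3.137, 0.003]
contact_force: [-4.4, -3.9, 3.9]
finger_gap: 0.0233
```

Run:
```python
from st import *
st=ctrl.read_state(); c=P('wrist'); im=camera('wrist')
go([.52,.2057,.18],85.1,st)
im=cv2.resize(im,None,fx=4,fy=4,interpolation=cv2.INTER_CUBIC)
save(im[140*4:325*4,190*4:330*4],f'w11.png')
```

```text
t 14.5 pos [0.5242 0.2033 0.1776] zaxis [-0.0022 -0.0015 -1.    ] yaw 85.37 -> shift [ 0.0174  0.0083 -0.0096] turn 0.003 F [-4.4 -3.9  3.9]
```

View pics/w11.png

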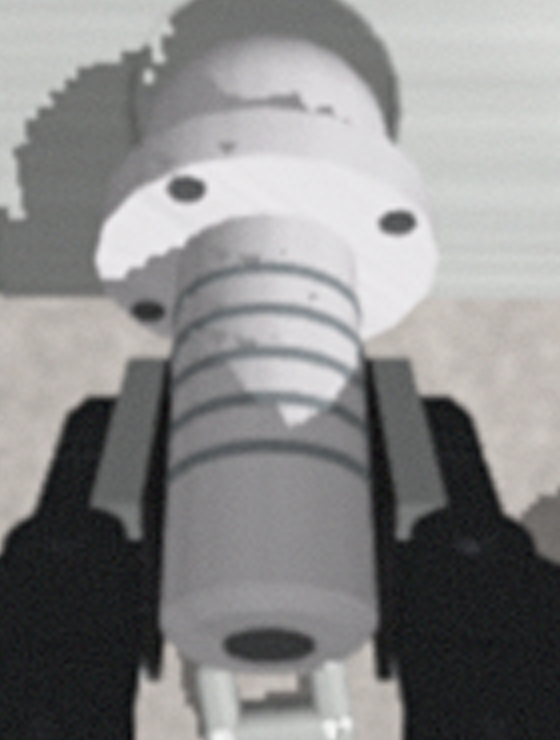

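Run:
```python
from fitst import *
st=ctrl.read_state(); c=P('wrist')
n=lambda u,v:(190+u/4,140+v/4)
q=fit(st,c,dict(bore=n(269,645),ftop=140+156/4,fl=190+96/4,fr=190+437/4,ntop=140+37/4))
im=camera('wrist')
m=model(st,q[0],ox=q[1],oy=q[2],g=.054+q[3]); o=overlay(im,c,m,4)
for cc in (m['circ'](.088,.005),m['circ'](.038,.012)):
    p=((proj(c,cc)+.5)*4-.5).round().astype(int); cv2.polylines(o,[p.reshape(-1,1,2)],True,(255,128,0),1)
save(o[140*4:325*4,190*4:330*4],f'ov11.png'); print(m['ax'],m['tip'])
```

```text
th 30.96 ox,oy,dz mm [ 3.01  0.26 -1.29] res [-0.42 -0.1   0.11  0.09  0.43 -0.  ]
[ 0.51456805 -0.04019477  0.85650692] [0.48562057 0.20641465 0.06597726]
```

View pics/ov11.png

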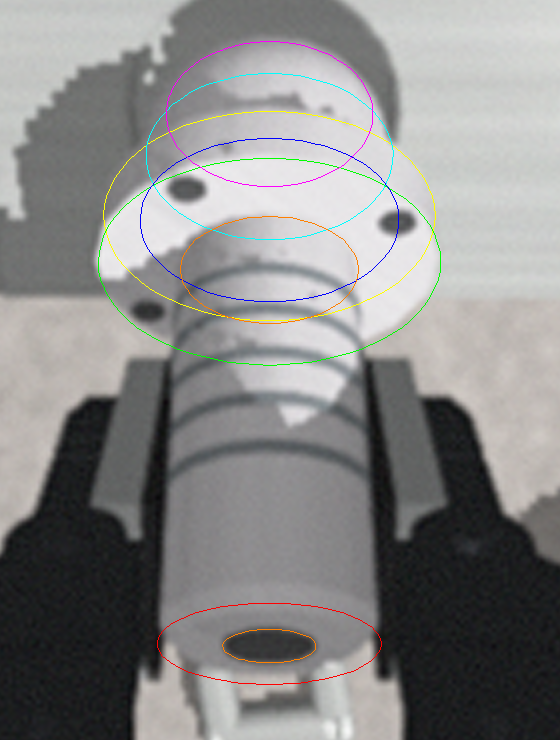

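Fit overlays the picture well and puts the tilt at about 31°. I'll firm up the grip and lift out.

Emit:
{"name": "arm_command", "arguments": {"motion": [[0,0,0,0],[0,0,0,0],[0,0,-0.04,0],[0,0,-0.1,0],[0,0,-0.2,0],[0,0,-0.36,0],[0,0,-0.5,0],[0,0,-0.5,0],[0,0,-0.5,0],[0,0,-0.5,0]], "force": 60}}

```text
time: 15.6
tool_pos: [0.5245, 0.204, 0.3022]
ee_rot: [-0.126, -3.138, 0.001]
contact_force: [1.0, 0.2, -1.0]
finger_gap: 0.0226
```

Run:
```python
from st import *
st=ctrl.read_state(); c=P('wrist'); im=camera('wrist')
go([.60,.04,.33],90,st); print(st['finger_gap'])
im=cv2.resize(im,None,fx=4,fy=4,interpolation=cv2.INTER_CUBIC)
save(im[140*4:325*4,190*4:330*4],f'w12.png')
save(camera('scene'),'s12.png',(280,130,410,260),5)
save(camera('side'),'d12.png',(200,90,300,200),5)
```

```text
t 15.6 pos [0.5245 0.204  0.3022] zaxis [-9.e-04 -5.e-04 -1.e+00] yaw 85.4 -> shift [-0.3537 -0.6299 -0.1113] turn -0.0511 F [ 1.   0.2 -1. ]
0.022647675878631163
```

View pics/w12.png

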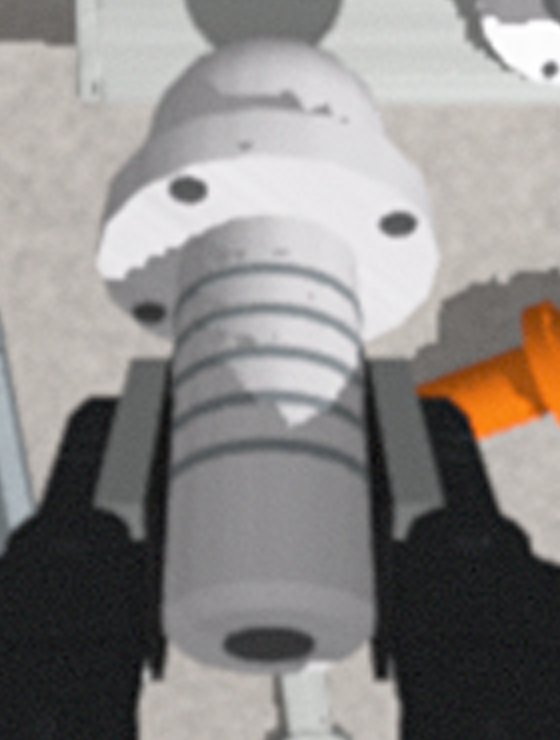

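View pics/s12.png

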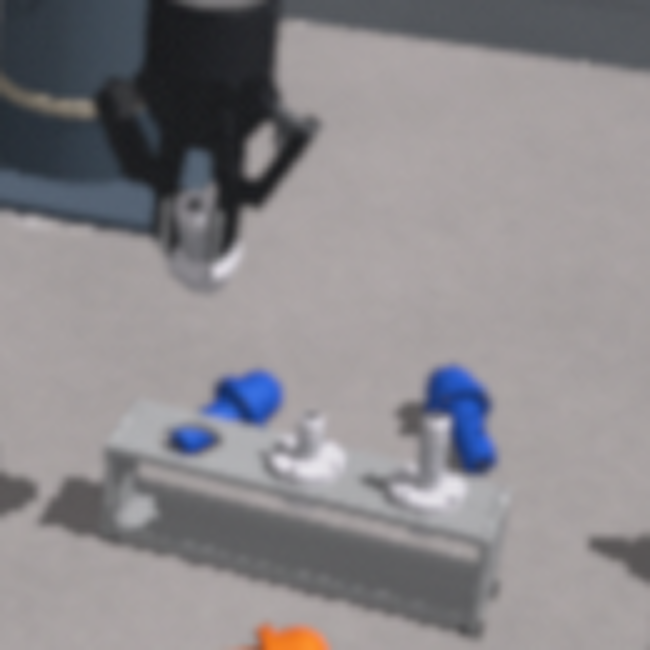

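View pics/d12.png

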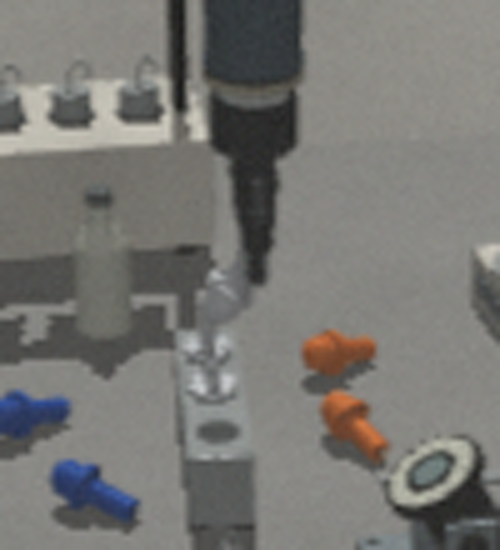

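Run:
```python
from fitst import *
st=ctrl.read_state(); c=P('wrist')
n=lambda u,v:(190+u/4,140+v/4)
q=fit(st,c,dict(bore=n(268,645),ftop=140+156/4,fl=190+98/4,fr=190+438/4,ntop=140+40/4))
np.save('q.npy',q)
m=model(st,q[0],ox=q[1],oy=q[2],g=.054+q[3]); o=overlay(camera('wrist'),c,m,4)
for cc in (m['circ'](.088,.005),m['circ'](.038,.012)):
    p=((proj(c,cc)+.5)*4-.5).round().astype(int); cv2.polylines(o,[p.reshape(-1,1,2)],True,(255,128,0),1)
p=((sphere_top(c,m['tip']+m['ax']*.018,.018)+.5)*4-.5).round().astype(int); cv2.polylines(o,[p.reshape(-1,1,2)],True,(255,0,0),1)
save(o[140*4:325*4,190*4:330*4],f'ov12.png'); print(m['ax'],m['tip'])
R=cv2.Rodrigues(st['ee_rot'])[0]; print('tip in tool',R.T@(m['tip']-st['tool_pos']))
print(st['joints'].round(2))
```

```text
th 30.26 ox,oy,dz mm [ 3.08  0.26 -1.46] res [-0.01 -0.15  0.18 -0.26  0.27 -0.01]
[ 0.5038474  -0.03966108  0.86288168] [0.4866288  0.20726481 0.18989648]
tip in tool [0.03775884 0.00025982 0.11195927]
[-0.46  0.41  0.01  1.74 -0.    0.99  1.04]
```

View pics/ov12.png

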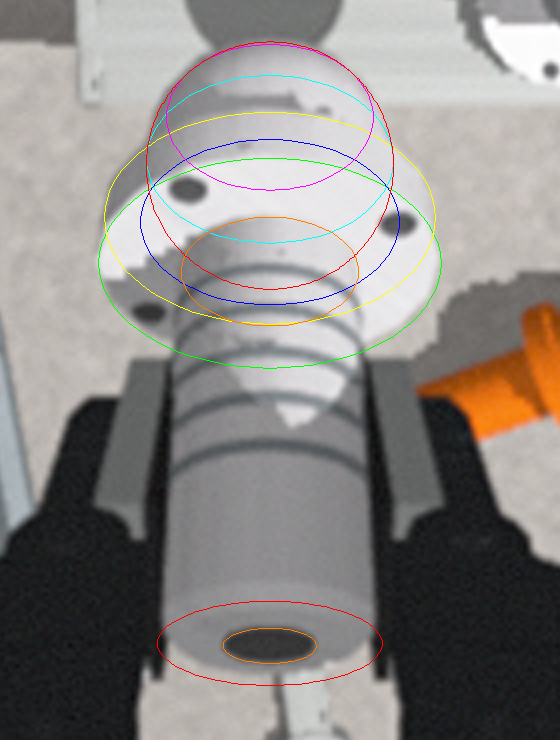

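Tilt 30.3°, held steadily. Now carry it high towards the camera while turning half round, so that the nose points away from the robot towards the lens.

Emit:
{"name": "arm_command", "arguments": {"motion": [[0,0,-0.15,0.09],[0,-0.1,-0.25,0.18],[-0.05,-0.2,-0.25,0.27],[-0.1,-0.3,-0.25,0.36],[-0.15,-0.4,-0.25,0.45],[-0.2,-0.5,-0.25,0.54],[-0.2,-0.6,-0.25,0.63],[-0.2,-0.66,-0.25,0.72],[-0.2,-0.66,-0.25,0.81],[-0.2,-0.66,-0.25,0.9]]}}

```text
time: 16.8
tool_pos: [0.5612, 0.0349, 0.3648]
ee_rot: [-2.143, -2.297, 0.001]
contact_force: [0.5, 0.1, -2.2]
finger_gap: 0.0228
```

Run:
```python
from st import *
go([.5619,.0363,.355],-89); print(ctrl.read_state()['joints'].round(2),ctrl.read_state()['finger_gap'])
```

```text
t 16.8 pos [0.5612 0.0349 0.3648] zaxis [-1.e-03 -4.e-04 -1.e+00] yaw 3.98 -> shift [0.0053 0.0032 0.0394] turn 1.0331 F [ 0.5  0.1 -2.2]
[-0.42  0.38  0.4   1.65 -0.16  1.14  0.09] 0.022845927670370945
```

Emit:
{"name": "arm_command", "arguments": {"motion": [[0,0,0,0.09],[0,0,0,0.18],[0,0,0,0.27],[0,0,0,0.36],[0,0,0,0.45],[0,0,0,0.54],[0,0,0,0.63],[0,0,0,0.72],[0,0,0,0.81],[0,0,0,0.9]]}}

```text
time: 17.8
tool_pos: [0.5612, 0.0359, 0.3648]
ee_rot: [3.121, 0.358, -0.002]
contact_force: [-0.2, -0.5, -2.0]
finger_gap: 0.0226
```

Emit:
{"name": "arm_command", "arguments": {"motion": [[0,0,0,0.07],[0,0,0,0.13],[0,0,0,0.13],[0,0,0,0.13],[0,0,0,0.13]]}}

```text
time: 18.3
tool_pos: [0.5613, 0.0357, 0.3652]
ee_rot: [3.141, 0.05, -0.001]
contact_force: [-0.5, 0.4, -1.6]
finger_gap: 0.0226
```

Run:
```python
from st import *
st=ctrl.read_state(); c=P('wrist'); im=camera('wrist')
go([.5619,.0363,.3176],-89,st); print(st['joints'].round(2),st['finger_gap'])
save(im,'w13.png',None,1.5)
save(camera('side'),'d13.png',(210,90,350,230),4)
import pickle; pickle.dump((c,im,st),open('w13.pkl','wb'))
```

```text
t 18.3 pos [0.5613 0.0357 0.3652] zaxis [-3.e-04 -1.e-04 -1.e+00] yaw -88.17 -> shift [ 0.0026 -0.0022  0.1904] turn 0.0092 F [-0.5  0.4 -1.6]
[-0.67  0.46  0.82  1.66 -0.36  1.18 -1.3 ] 0.022593365575184064
```

View pics/w13.png

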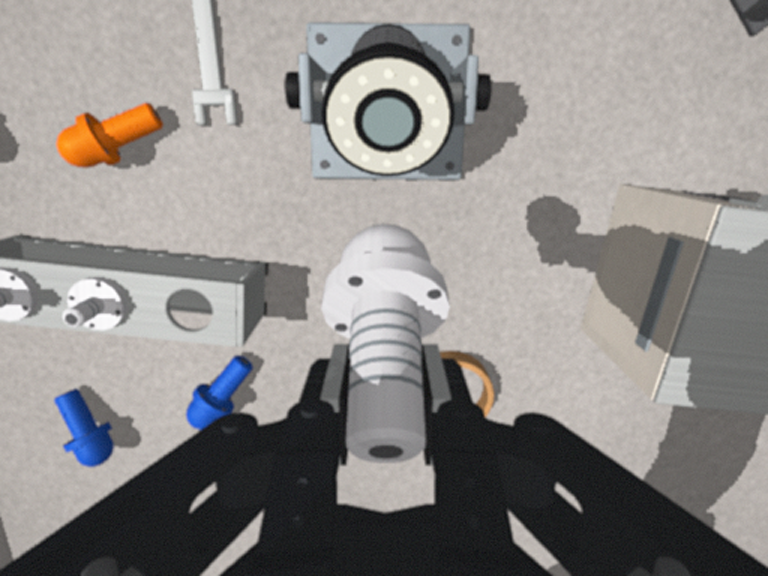

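View pics/d13.png

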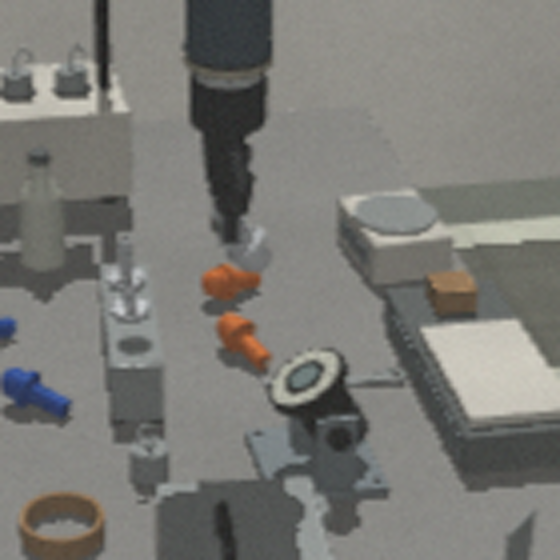

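Run:
```python
from st import *
import pickle
c,im,st=pickle.load(open('w13.pkl','rb'))
o=cv2.resize(im,None,fx=5,fy=5,interpolation=cv2.INTER_CUBIC); save(o[8*5:124*5,185*5:335*5],'w13c.png')
g=im.astype(int); 
# glass: bluish-grey pixels
sub=im[55:110,225:295]; hsv=cv2.cvtColor(sub,cv2.COLOR_RGB2HSV)
mk=((hsv[...,0]>75)&(hsv[...,0]<115)&(hsv[...,1]>18)&(hsv[...,2]>100)).astype(np.uint8)
n,l,s,ct=cv2.connectedComponentsWithStats(mk); print(s[:6],(ct+[225,55])[:6])
mk2=((sub.min(2)>200)).astype(np.uint8)
```

```text
[[   0    0   70   55 2943]
 [  17   10   34   32  866]
 [  68   47    2    3    3]
 [   0   48    9    7   25]
 [   0   51    1    1    1]
 [  63   50    5    5    9]] [[259.9680598   82.05164798]
 [258.29445727  80.64665127]
 [293.66666667 103.        ]
 [228.24       107.2       ]
 [225.         106.        ]
 [290.55555556 107.        ]]
```

View pics/w13c.png

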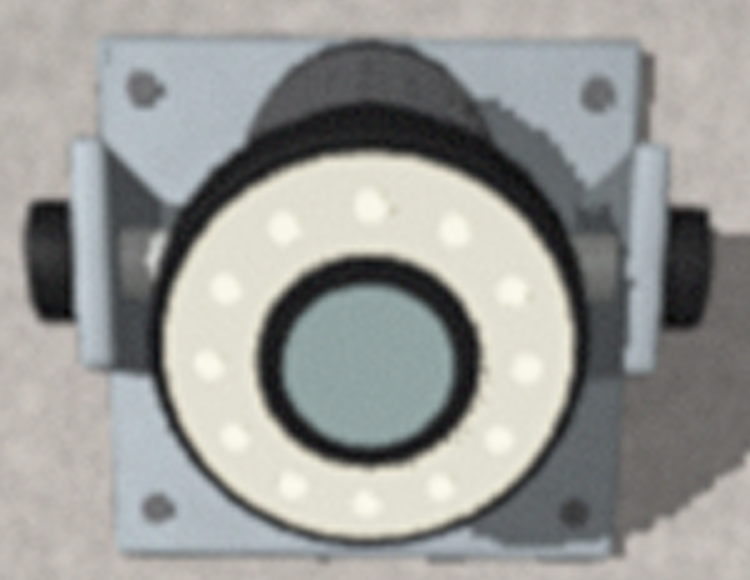

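Run:
```python
from st import *
import pickle
c,im,st=pickle.load(open('w13.pkl','rb'))
n=lambda u,v:(185+u/5,8+v/5)
print('glass',onz(c,(258.6,80.8),.119))
p=[onz(c,n(*a),.008)[:2] for a in((101,38),(640,41),(121,553),(612,553))]; print(np.round(p,4).tolist())
TL,TR,BL,BR=p
for a,b in((TL,TR),(BL,BR)): d=a-b; print('yaw',np.degrees(np.arctan2(-d[0],d[1])))
for a,b in((BL,TL),(BR,TR)): d=b-a; print('yaw',np.degrees(np.arctan2(d[1],d[0])))
print('centre',np.mean(p,0))
sc=[onz(c,n(*a),.008)[:2] for a in((146,90),(597,95),(158,509),(574,514))]; print('screws',np.round(sc,4).tolist(),np.mean(sc,0))
a,b=[onz(c,n(*a),.09) for a in((50,262),(690,268))]; print('knobs',a,b,np.degrees(np.arctan2(-(a-b)[0],(a-b)[1])))
```

```text
glass [0.64919476 0.03666891 0.119     ]
[[0.7284, 0.1067], [0.7321, -0.0308], [0.5998, 0.1039], [0.6042, -0.0345]]
yaw 1.5535245227277914
yaw 1.8182201360908783
yaw 1.2510467575929571
yaw 1.655055038971124
centre [0.66612486 0.0363345 ]
screws [[0.7169, 0.0954], [0.7195, -0.0208], [0.6122, 0.0934], [0.6145, -0.023]] [0.6657569 0.0362427]
knobs [0.66846325 0.10551639 0.09      ] [ 0.67166429 -0.03214427  0.09      ] 1.332065212798003
```

Run:
```python
from st import *
import pickle
c2=pickle.load(open('w2.pkl','rb'))[0];c3=pickle.load(open('w3.pkl','rb'))[0];c4=pickle.load(open('w4.pkl','rb'))[0];c13=pickle.load(open('w13.pkl','rb'))[0]
obs=[(c2,(216/1.5,405/1.5)),(c3,(267.3,222)),(c4,(694/1.5,236/1.5)),(c13,(258.6,80.8))]
X=tri(obs);print(X)
for c,u in obs: print(proj(c,X)[0]-u)
psi=np.radians(1.3); G=np.array([.6494,.0371,.119]); ax=np.array([-.5*np.cos(psi),-.5*np.sin(psi),.866])
tip=G+.1*ax; print('tip target',tip)
xd=np.array([np.cos(psi),np.sin(psi),0]);yd=np.array([np.sin(psi),-np.cos(psi),0])
T=tip-.0378*xd-.0003*yd+np.array([0,0,.112]); print('TCP',T); go(T,-88.7)
```

```text
[0.64940471 0.03741859 0.1193761 ]
[-0.21521167 -0.40399899]
[-0.43955376  0.11839729]
[0.17614231 0.19740327]
[-0.73737144 -0.25799629]
tip target [0.59941287 0.03596563 0.2056    ]
TCP [0.56161579 0.03540797 0.3176    ]
t 18.4 pos [0.5613 0.0356 0.3654] zaxis [-0.e+00  1.e-04 -1.e+00] yaw -88.23 -> shift [0.0011 0.001  0.1911] turn 0.0052 F [ 0.3 -0.7 -1.8]
```

Triangulated glass height is 0.1194 m, which agrees with the given 0.119. Lowering 47 mm straight down.

Emit:
{"name": "arm_command", "arguments": {"motion": [[0,0,0.04,0.005],[0,0,0.08,0.005],[0,0,0.12,0.005],[0,0,0.15,0.005],[0,0,0.175,0.005],[0,0,0.19,0.005],[0,0,0.19,0.005],[0,0,0.19,0.005],[0,0,0.19,0.005],[0,0,0.19,0.005]]}}

```text
time: 19.4
tool_pos: [0.5615, 0.0357, 0.3182]
ee_rot: [-3.141, -0.034, -0.001]
contact_force: [-0.6, -0.6, -2.0]
finger_gap: 0.0228
```

Run:
```python
from st import *
import pickle
st=ctrl.read_state(); c=P('wrist'); im=camera('wrist')
go([.5616,.0354,.3176],-88.7,st); print(st['joint_vel'].round(3),st['finger_gap'])
o=cv2.resize(im,None,fx=2.5,fy=2.5,interpolation=cv2.INTER_CUBIC); save(o[20:800,280:1010],'w14.png')
o=cv2.resize(im,None,fx=4,fy=4,interpolation=cv2.INTER_CUBIC); save(o[140*4:325*4,190*4:330*4],'w14c.png')
S=camera('side');save(S,'d14.png',(230,120,330,220),6)
C=camera('scene');save(C,'s14.png',(200,130,300,280),4)
pickle.dump((c,im,st,S,C),open('w14.pkl','wb'))
```

```text
t 19.4 pos [0.5615 0.0357 0.3182] zaxis [ 6.e-04  1.e-04 -1.e+00] yaw -88.75 -> shift [0.0005 0.001  0.0024] turn -0.0006 F [-0.6 -0.6 -2. ]
[ 0.001  0.002 -0.002  0.001 -0.     0.    -0.001] 0.02284451264234728
```

View pics/w14.png

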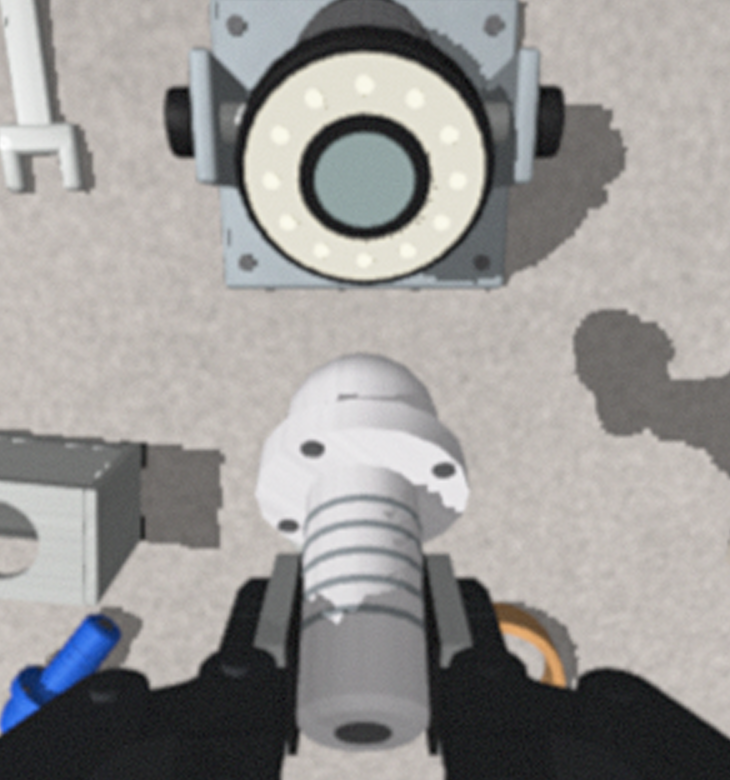

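View pics/w14c.png

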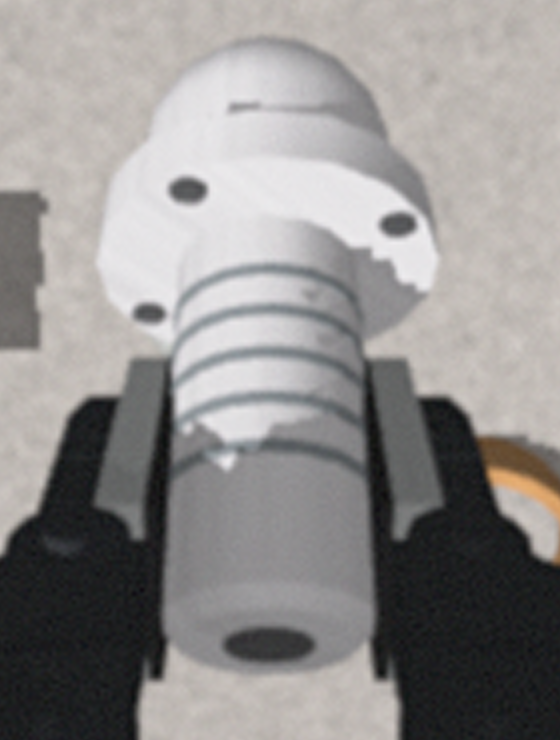

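View pics/d14.png

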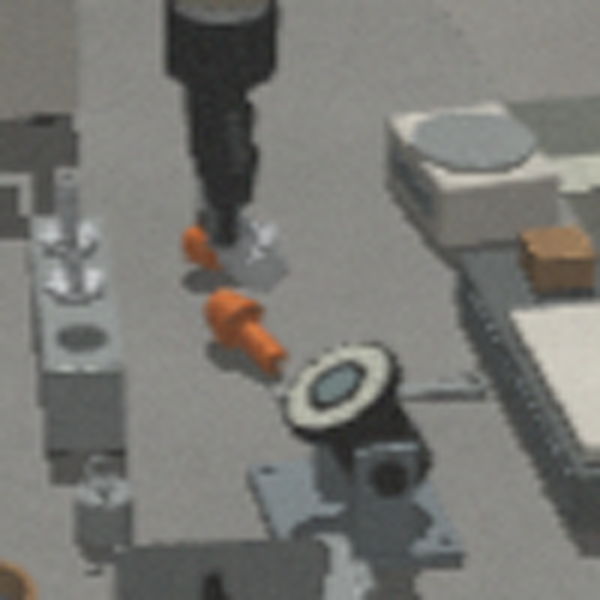

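View pics/s14.png

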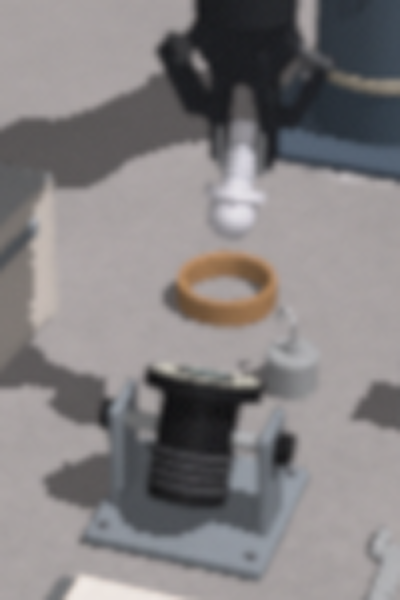

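Run:
```python
from fitst import *
import pickle
c,im,st,S,C=pickle.load(open('w14.pkl','rb'))
n=lambda u,v:(190+u/4,140+v/4)
q=fit(st,c,dict(bore=n(269,645),ftop=140+156/4,fl=190+98/4,fr=190+438/4,ntop=140+38.5/4))
m=model(st,q[0],ox=q[1],oy=q[2],g=.054+q[3])
# glass from this picture
g=onz(c,((280+364.5)/2.5,(20+180)/2.5),.119); print('glass now',g)
for G,psi in ((np.array([.6494,.0372,.119]),1.3),(g,1.3)):
    p=np.radians(psi); L=np.array([-.5*np.cos(p),-.5*np.sin(p),.866]); v=m['tip']-G; d=v@L
    print('dist',d,'lateral',(v-d*L).round(4),np.linalg.norm(v-d*L),'angle',np.degrees(np.arccos(m['ax']@L)),'ax',m['ax'])
save(overlay(S,P('side'),m,6)[120*6:220*6,230*6:330*6],'ovd.png')
save(overlay(C,P('scene'),m,6)[150*6:200*6,230*6:290*6],'ovs.png')
```

```text
th 30.76 ox,oy,dz mm [ 2.81 -0.04 -1.16] res [-0.05 -0.15  0.17 -0.23  0.29 -0.  ]
glass now [0.64890044 0.03674313 0.119     ]
dist 0.10051141751457134 lateral [0.0004 0.0005 0.0002] 0.0006294415730146742 angle 0.8801083921799469 ax [-0.51183347 -0.0112177   0.85901144]
dist 0.10025652158566314 lateral [0.0007 0.0009 0.0004] 0.0012564645964402788 angle 0.8801083921799469 ax [-0.51183347 -0.0112177   0.85901144]
```

View pics/ovd.png

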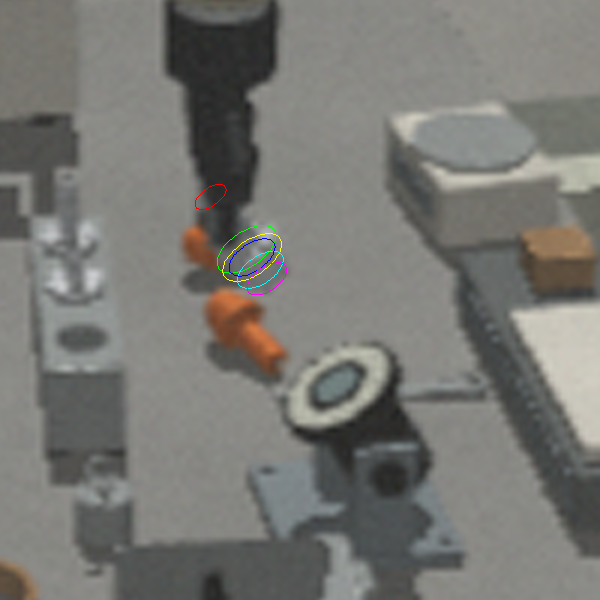

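View pics/ovs.png

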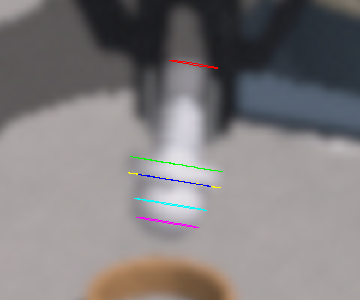

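All cameras agree with the model, so I'm handing in.

Run:
```python
from h import *
st=ctrl.read_state(); print(st['time'],st['tool_pos'].round(4),st['finger_gap'],np.abs(st['joint_vel']).max())
print(job.close_job())
```

```text
19.55 [0.5614 0.0357 0.318 ] 0.022376788960711637 0.0025429465016883336
the job is handed in; nothing more can be done
None
```

The bath lid is shut and the thick-shank striker is held in front of the inspection camera. I handed the job in at 19.55 s of robot time.

**What I did**
- I pushed the lid down along its arc until the fingertips met a hard stop at 0.146 m, which is the shut height of the lid's top face. The last small step there read about 36 N. Later pictures show the lid flat on the housing.
- I picked the thick-shank striker from the end hole of the rack. The tool can only point straight down, so I tilted the striker in a light 25 N grip by leaning its nose on the edge of its hole. I then gripped it at 60 N, lifted it out and turned it half round to face the lens.

**Last checks**

| Check | Result |
|---|---|
| Nose tip to glass | about 100.4 mm |
| Distance from optical axis | 0.6 to 1.3 mm, depending on which glass measurement is used |
| Axis error | about 0.9° (tilt measured 30.8° where 30° is wanted; an earlier fit gave 30.3°) |
| Grip and arm | gap steady at about 22.6 mm, arm still |

- The fitted striker position overlays the side and scene pictures well.
- Estimates of the station's yaw varied from about 0 to 1.9° between views; I used 1.3°.
- No check failed, and the pictures show nothing else moved.

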